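Clamp and log the fallen oil bottles

TASK

The oil bottles on the pantry counter have fallen over: stand every one of them upright on the bed between the jaws of the bottle vise (crank the jaw open first to make room) and let go, then crank the jaw shut until it grips them all firmly. Then pick up the hand scanner, aim it squarely at the middle of the barcode label on the vise's side from about 10 cm and hold it steady for two seconds, and finally lay it flat back on its mat; leave the bottles clamped and do not disturb the other things.

Things in the scene. Friction and masses are not known exactly. Their poses are not given: they have to be found in the camera images.
- bottle_a: square green-glass bottle, paper labels, lying on its side at the start: body 44 x 44 mm, 90 long, neck 20 dia, round cork stopper 26 dia; 131 mm overall, about 0.35 kg, bottom-heavy. Origin on its axis 65 mm above its base, z from base to stopper; all alike, one may be absent. Pinched lightly (20 N) by the stopper and lifted, it swings to hang near upright, base some 10 mm past plumb
- bottle_a_stopper (a point): centre of that bottle's round stopper, on the bottle's axis, 53 mm beyond its origin and 118 mm above its base
- bottle_b: oil bottle, the same as bottle_a
- bottle_b_stopper (a point): centre of that bottle's round stopper, on the bottle's axis, 53 mm beyond its origin and 118 mm above its base
- bottle_c: oil bottle, the same as bottle_a
- bottle_c_stopper (a point): centre of that bottle's round stopper, on the bottle's axis, 53 mm beyond its origin and 118 mm above its base
- vise: grey bottle vise fixed to the counter, bed 200 (x) x 250 (y) mm with its top 40 mm above the counter. Origin at the centre of the underside, on the counter; x along the screw from the crank (robot side) to the fixed jaw, z up. Fixed jaw face at x = +75 mm; both jaws 240 mm wide (y), tops 90 mm above the counter, room for three bottles side by side. Screw axis at y = 0, 75 mm above the counter
- vise_jaw: moving jaw, rubber-faced, 240 mm wide, 42 to 90 mm above the counter, on a carriage driven by the crank; origin at counter level under its pressing face, axes as the vise's. Free face at x = -10 mm + 15 mm per crank turn in the vise frame (-10: 85 mm between the jaws, +45: 30 mm). It is sprung: once on the bottles it gives up to 5 mm, 8 N per mm, then stops hard
- crank (a joint): crank angle in rad, 0 to 23: grows clockwise seen from the robot side (about the vise's +x) and closes the jaw, 15 mm a turn; unwinding opens it. Takes 4 to 8 N at the grip, and stays where it is left, loaded or not. At 0 the grip stands straight above the screw axis. The jaw meets the bottles at about 17.2; a firm grip is 1 to 2 rad more
- crank_knob (a point): centre of the crank's grip: a freely spinning wooden bar 18 mm thick, 56 mm long, parallel to the vise's x at x = -139 mm in the vise frame (it spans -167 to -111), 40 mm from the screw axis; circles in the vise's y-z plane between 35 and 115 mm above the counter
- label (a point): centre of the barcode label (64 x 46 mm paper) on a holder plate (x -70 to 10 mm, up to 102 mm high) on the vise's right-hand side, facing the vise's -y; at (-30, -133, 75) mm in the vise frame
- scanner: grey bar-shaped barcode scanner lying on the mat, 130 long (x) x 36 wide x 30 tall, black head 44 wide and 34 tall over the front 16 mm, 0.16 kg; origin at the centre of its underside, x forward out of the window, z up
- scanner_window (a point): centre of the scanner's window at its front end, 66.5 mm ahead of its origin and 18 mm above its underside; it reads straight ahead along the scanner's x, at 40 to 160 mm
- mat: black rubber mat 200 (x) x 110 (y) mm, 4 mm thick, fixed to the counter; origin at the centre of its underside
- tin_tall: bystander: tin can, 68 dia x 110 tall (mm), not to be disturbed; origin at the centre of its underside
- tin_low: bystander: low tin can, 80 dia x 60 tall (mm), not to be disturbed; origin at the centre of its underside
- jar: bystander: lidded jar, 72 dia x 100 tall (mm), not to be disturbed; origin at the centre of its underside
- carton: bystander: cardboard carton, 50 (x) x 90 (y) x 120 tall (mm), not to be disturbed; origin at the centre of its underside
- mug: bystander: white mug, 76 dia x 85 tall, handle at its +y (mm), not to be disturbed; origin at the centre of its underside
- spice_tin: bystander: small tin, 48 dia x 50 tall (mm), not to be disturbed; origin at the centre of its underside
There are look-alikes about, which are no part of the job. What is shaped like the bottle_b but blue, orange or pink is not meant.

How it is judged:
On the way, in this order (a step that is already met when the one before it is completed fails the run):
1. every bottle stands upright, released, on the bed between the jaws, which do not yet grip them (x of bottle_a in the frame of vise between -0.01 and 0.075 m and y of bottle_a in the frame of vise between -0.105 and 0.105 m and z of each of bottle_a_stopper, bottle_b_stopper, bottle_c_stopper in the frame of vise above 0.15 m and z of each of bottle_a, bottle_b, bottle_c in the frame of vise below 0.11 m and angle between each of bottle_a, bottle_b, bottle_c's own z axis and vertical below 0.12 rad and linear speed of each of bottle_a, bottle_b, bottle_c below 0.03 m/s and contact force between each of bottle_a, bottle_b, bottle_c and the fingers below 0.2 N and x of bottle_b in the frame of vise between -0.01 and 0.075 m and y of bottle_b in the frame of vise between -0.105 and 0.105 m and x of bottle_c in the frame of vise between -0.01 and 0.075 m and y of bottle_c in the frame of vise between -0.105 and 0.105 m and x of vise_jaw in the frame of vise below 0.0295 m), for 0.3 s.
2. the jaw is cranked onto all the bottles: it presses each with more than 2 N, all upright (x of bottle_a in the frame of vise between 0.035 and 0.075 m and y of bottle_a in the frame of vise between -0.105 and 0.105 m and z of each of bottle_a_stopper, bottle_b_stopper, bottle_c_stopper in the frame of vise above 0.15 m and z of each of bottle_a, bottle_b, bottle_c in the frame of vise below 0.11 m and angle between each of bottle_a, bottle_b, bottle_c's own z axis and vertical below 0.12 rad and linear speed of each of bottle_a, bottle_b, bottle_c below 0.03 m/s and contact force between each of bottle_a, bottle_b, bottle_c and vise_jaw above 2 N and x of bottle_b in the frame of vise between 0.035 and 0.075 m and y of bottle_b in the frame of vise between -0.105 and 0.105 m and x of bottle_c in the frame of vise between 0.035 and 0.075 m and y of bottle_c in the frame of vise between -0.105 and 0.105 m), for 0.3 s.
3. with the bottles clamped, the scanner is aimed at the label: the label's centre within 20 mm of the line straight out of the window, 40 to 160 mm ahead, square within 0.3 rad, held steady for 1 s (all of step 2 and x of label in the frame of scanner_window between 0.04 and 0.16 m and y of label in the frame of scanner_window between -0.02 and 0.02 m and z of label in the frame of scanner_window between -0.02 and 0.02 m and angle between the x axis of scanner and the y axis of vise, either way round below 0.3 rad and linear speed of scanner below 0.04 m/s and angular speed of scanner below 0.3 rad/s), for 1 s.
At the end, for the whole second after the job is handed in: Every bottle stands upright (within 0.12 rad) on the bed and is pressed by the jaw with more than 2 N; the scanner lies flat and still on the mat, its origin within 60 mm (mat x) and 50 mm (mat y) of the mat's centre (all of step 2 and x of scanner in the frame of mat between -0.06 and 0.06 m and y of scanner in the frame of mat between -0.05 and 0.05 m and angle between scanner's own z axis and vertical below 0.12 rad and height (world z) of scanner below 0.012 m and linear speed of scanner below 0.02 m/s); the robot touches nothing.
It fails at once if a bystander is knocked over or shoved more than 40 mm (angle between any of tin_tall, tin_low, jar, carton, mug, spice_tin's own z axis and vertical above 0.5 rad or distance of any of tin_tall, tin_low, jar, carton, mug, spice_tin from where it was at the start of the episode above 0.04 m).
Of bottle_a, bottle_b, bottle_c only 2 to 3 are there at a start; the rules pass over those that are not, and their reading is None.
At some moment in a run one of bottle_a, bottle_b, bottle_c, scanner may be knocked a few centimetres aside while the robot is not near it.
It also fails if it takes over 210 s, if anything falls off the work surface, if the arm or the gripper's body presses on something with over 40 N, if the wrist force passes 120 N, or if a joint passes its speed limit or range.

ROBOT

A 6-joint arm with a two-finger parallel gripper is mounted at the origin on the work surface. World frame = base frame: x ahead of the robot, y to its left, z up, the work surface at z = 0. Lengths are in m, angles in rad, forces in N, time in s.
With the tool pointing down it reaches from about 0.325 to 0.9 m from the base axis. Payload 3.5 kg.
Tool frame: the origin (TCP) lies at the very end of the fingers, on their centre line; the grasp point (between the pads) lies 19 mm behind it; z points along the fingers, y is the line along which they close (so a half turn about z gives the same grasp; the last joint's range is limited). The gripper opens to 85 mm and grips with 20 to 120 N. Pads are 22 mm wide; open, the fingers measure 114 mm over their backs; the gripper's body (76 mm by 85 mm) begins 54 mm behind the grasp point. The pads swing forward as they close: fully open they stand 13 mm farther back than shut.
Start: joints at [-1.28, 0.276, -0.026, 1.268, 0, 1.467], TCP at [0.24, -0.577, 0.231] pointing down, gripper open.
Joint ranges: [-3.12, 3.12], [-0.85, 1.88], [-1.08, 1.24], [-1.95, 2.15], [-1.57, 1.53], [-3.14, 3.14]. Speed limits (rad/s): [2.57, 2.57, 3.14, 3.14, 3.14, 3.14].

INTERFACE

Orientations are given as a unit quaternion [x, y, z, w].
In Python, from workcell import arm gives the robot as it stands. The module is installed in compiled form; this text tells all that it offers.
- The arm moves only by the shell command python3 -m creep 'ROWS' [FORCE]. ROWS is a JSON object of lists of equal length, an entry for each row: "travel": the shift along the tool's x, y, z scaled (see below), a list of three; "rot": the turn, a rotation vector about the tool's x, y, z scaled (see below), a list of three; "hand": the opening, from -1 (shut) to 1 (fully open). A call has exactly 10 rows; each row shifts and turns the commanded pose from where the row before left it, along the tool's axes as they then stand; what a row does not reach is not made up. The controller multiplies each number of a shift by 0.025 m and each number of a turn by 30 degrees. A row lasts 1/10 s, in which the tool goes at most 50 mm and 8.59 degrees, less where a joint would pass 70% of its speed; a pose out of reach is approached as far as the arm can. A call with a number of a shift or a turn outside -1 to 1 is refused whole. A call with a gripper value outside its range is refused whole. The fingers move at their own pace and stop on an object; FORCE is the grip in N (left out, the last holds). Time passes only in rows, so rows that do not move let the fingers close, or fill a call up. It gives the time, the measured TCP pose, the force, the opening and the grip force at its end, in the units of the state.
- arm.sense(): the state, without advancing time (a new reading comes with each control period).
- arm.camera(name): name is "scene" or "top" or "wrist"; returns the picture (480x640x3 uint8, red, green, blue); there is no depth.
- arm.camera_info(name): a dict with "camera_matrix" (3x3 intrinsics, pixels), "k1" (the pictures are not rectified: a ray, as slopes to the right and down, at radius r is drawn at 1 + k1 r^2 times it, then the intrinsics apply), "rvec" (rotation vector, rad) and "tvec" (3), from world to camera coordinates, as OpenCV has them; the wrist camera has in their place "T_tool_cam" (4x4, takes a point from camera to tool coordinates, whose origin is the TCP and whose axes are the flange's). Camera axes: x right, y down, z forward; pixel columns grow to the right and rows downward; lengths in m; the calibration is good to about 2 mm. A picture is of the moment at which its call begins: read the wrist's pose just before it. camera_info takes no time and is no camera call.
- arm.sign_off(): hands the job in; it is judged then, once.
Trained networks look in the newest picture that a camera, given by its name, has taken for a name from the list of things; names that differ only in an ending like _2 or _b are one class to them, and where a whole thing is asked for, a point or a joint stands for the part that bears it (a point fixed in the world has none). Each returns a list of dicts, best first, with "confidence" (0 to 1); they miss things now and then, are a little off and sometimes report something else, mostly with a low value. They report only what shows in the picture. A call takes as long as a camera call. They do not tell look-alikes from the thing itself.
- arm.spot_in(camera, label): "rect" ([left, top, width, height] in pixels, round what is visible of it).
- arm.landmark_of(camera, label): "uv" ([column, row] in pixels: a listed point, or the origin of a listed thing).
The state is a dict: "time_s": time; "joints": joint angles; "dq": joint speeds; "tau": joint torques, N m; "tool_pos": TCP position; "ee_rot": TCP orientation; "contact_force": force on the tool from outside, world axes, zero at the start; "torque": the same for the moment, N m; "finger_gap": finger opening in m; "gripper_force": force on a finger pad.
Only numpy, scipy, OpenCV 4.12 (cv2) and the standard library are available. Lean on these libraries where they do the work, as an engineer would, in place of code of your own. Each camera call takes 0.05 s, during which the arm holds its last target. There are 200 camera calls.

## Working session

There is one attempt and no reset: what is moved stays moved. The work goes in short steps, Python scripts to look and compute and a shell command to move; the robot and the scene stay as the last step left them, time stands still between calls to the robot, and variables do not carry over. Pictures are saved under pics/ and viewed, at most 18 in all, crops included, and the job is handed in when it is done.

```bash
mkdir -p pics
cat > h.py <<'E'
import numpy as np, cv2, json
from workcell import arm
from scipy.spatial.transform import Rotation as R
def pose():
    s=arm.sense(); return np.array(s["tool_pos"]), R.from_quat(s["ee_rot"]), s
def cam(name):
    i=arm.camera_info(name); K=np.array(i["camera_matrix"])
    if "rvec" in i:
        Rc=R.from_rotvec(np.ravel(i["rvec"])).inv(); c=-Rc.apply(np.ravel(i["tvec"]))
    else:
        p,r,_=pose(); T=np.array(i["T_tool_cam"]); Rc=r*R.from_matrix(T[:3,:3]); c=p+r.apply(T[:3,3])
    return K,i["k1"],Rc,c
def ray(name,uv,C=None):
    K,k1,Rc,c=C or cam(name)
    d=np.array([(uv[0]-K[0,2])/K[0,0],(uv[1]-K[1,2])/K[1,1]]); x=d.copy()
    for _ in range(20): x=d/(1+k1*(x@x))
    return c,Rc.apply([x[0],x[1],1.])
def at_z(name,uv,z,C=None):
    c,d=ray(name,uv,C); return c+d*(z-c[2])/d[2]
def proj(name,P,C=None):
    K,k1,Rc,c=C or cam(name); q=Rc.inv().apply(np.array(P)-c); x=q[:2]/q[2]; x=x*(1+k1*(x@x))
    return np.array([K[0,0]*x[0]+K[0,2],K[1,1]*x[1]+K[1,2]])
def tri(obs):
    A=np.zeros((3,3));b=np.zeros(3)
    for c,d in obs:
        d=d/np.linalg.norm(d);M=np.eye(3)-np.outer(d,d);A+=M;b+=M@c
    return np.linalg.solve(A,b)
def snap(name,fn,crop=None,s=1):
    im=arm.camera(name)[:,:,::-1].copy()
    if crop: x,y,w,h=crop; im=im[y:y+h,x:x+w]
    cv2.imwrite("pics/"+fn,cv2.resize(im,None,fx=s,fy=s)); return im
E
python3 - <<'E'
from h import *
for n in ("scene","top"):
    snap(n,n+"0.png"); K,k,Rc,c=cam(n); print(n,K[0,0],k,c.round(3),Rc.apply([0,0,1]).round(2))
    for l in ("bottle_a","bottle_a_stopper","vise","crank_knob","label","scanner","scanner_window","mat","vise_jaw"):
        print(l,[(round(d["confidence"],2),np.round(d["uv"]).tolist()) for d in arm.landmark_of(n,l)])
print(arm.sense()); print(arm.camera_info("wrist"))
E
```

```text
scene 504.6966667062788 0.021403193762689204 [ 1.202 -0.215  1.089] [-0.56  0.17 -0.81]
bottle_a [(0.96, [404.0, 273.0]), (0.95, [462.0, 222.0]), (0.9, [359.0, 371.0]), (0.81, [352.0, 197.0]), (0.7, [380.0, 151.0]), (0.7, [242.0, 223.0]), (0.58, [423.0, 219.0])]
bottle_a_stopper []
vise [(0.56, [304.0, 292.0]), (0.22, [161.0, 290.0])]
crank_knob [(0.67, [311.0, 222.0])]
label [(0.89, [246.0, 270.0]), (0.28, [303.0, 292.0])]
scanner [(0.73, [153.0, 286.0])]
scanner_window [(0.74, [174.0, 273.0]), (0.43, [432.0, 181.0])]
mat [(0.88, [161.0, 288.0]), (0.72, [214.0, 374.0])]
vise_jaw [(0.82, [303.0, 302.0])]
top 508.6476193196336 -0.053169464912426585 [0.338 0.002 1.23 ] [ 0.16  0.   -0.99]
bottle_a [(0.98, [190.0, 264.0]), (0.94, [255.0, 318.0]), (0.9, [242.0, 200.0]), (0.84, [318.0, 124.0]), (0.67, [151.0, 249.0]), (0.59, [199.0, 375.0]), (0.47, [195.0, 242.0])]
bottle_a_stopper [(0.38, [234.0, 151.0]), (0.25, [492.0, 257.0])]
vise [(0.82, [347.0, 216.0]), (0.58, [145.0, 191.0])]
crank_knob [(0.52, [319.0, 266.0]), (0.43, [388.0, 137.0])]
label [(0.78, [397.0, 229.0])]
scanner [(0.96, 
[... 691 characters left out ...]
  0.42776502, -0.05286747]), 'torque': array([-0.00096934,  0.01250963, -0.02818088]), 'gripper_force': 0.0, 'finger_gap': 0.08560805364720023}
{'camera_matrix': array([[405.7971333 ,   0.        , 317.89274894],
       [  0.        , 405.7971333 , 233.18135917],
       [  0.        ,   0.        ,   1.        ]]), 'k1': -0.06483632071842063, 'T_tool_cam': array([[-3.57570072e-04, -9.61166227e-01, -2.75969846e-01,
         7.13144072e-02],
       [ 9.99999780e-01, -4.97899844e-04,  4.38433845e-04,
        -5.49968476e-05],
       [-5.58813148e-04, -2.75969629e-01,  9.61166194e-01,
        -1.43527645e-01],
       [ 0.00000000e+00,  0.00000000e+00,  0.00000000e+00,
         1.00000000e+00]])}
```

View pics/scene0.png

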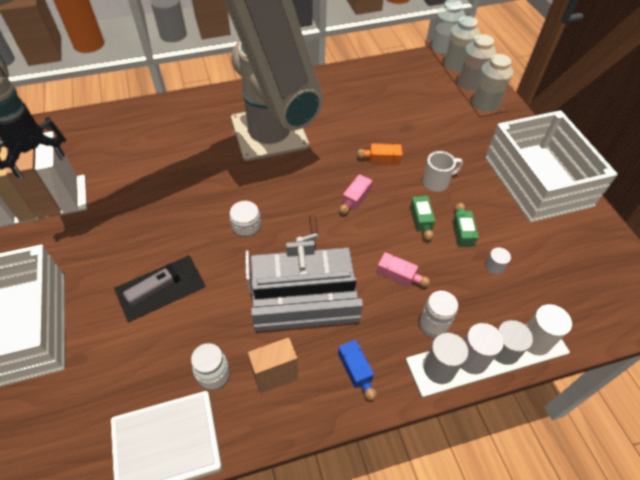

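View pics/top0.png

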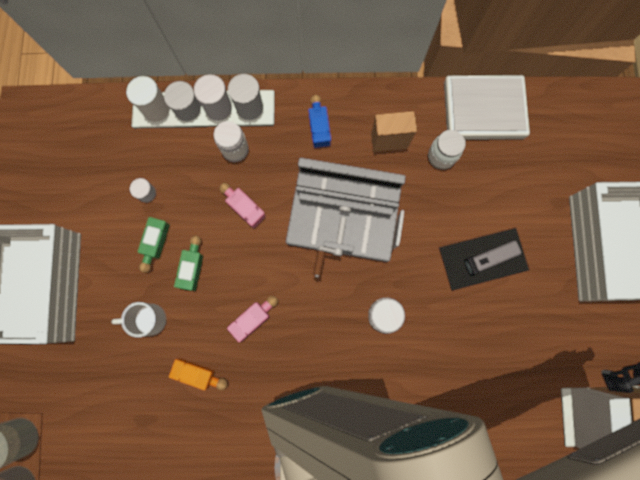

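Run:
```python
from h import *
t=arm.camera("top")[:,:,::-1]
a=cv2.resize(t[145:285,275:415],(560,560),interpolation=cv2.INTER_CUBIC)
b=cv2.resize(t[180:300,120:220],(240,288),interpolation=cv2.INTER_CUBIC); c=cv2.resize(t[220:300,435:535],(240,192),interpolation=cv2.INTER_CUBIC)
o=np.zeros((560,800,3),np.uint8); o[:,:560]=a; o[:288,560:]=b; o[288:480,560:]=c
cv2.imwrite("pics/c1.png",o)
for l in ("tin_tall","tin_low","jar","carton","mug","spice_tin"):
    print(l,[(round(d["confidence"],2),at_z("top",d["uv"],0.).round(3).tolist()) for d in arm.landmark_of("top",l)])
```

```text
tin_tall []
tin_low [(0.34, [0.467, 0.429, 0.0])]
jar [(0.93, [0.725, -0.311, 0.0]), (0.4, [0.508, 0.408, 0.0])]
carton [(0.87, [0.787, -0.175, 0.0]), (0.33, [0.623, -0.05, 0.0]), (0.28, [0.475, -0.41, 0.0])]
mug [(0.59, [0.331, 0.41, 0.0])]
spice_tin [(0.82, [0.649, 0.439, 0.0]), (0.53, [0.529, 0.308, 0.0])]
```

View pics/c1.png

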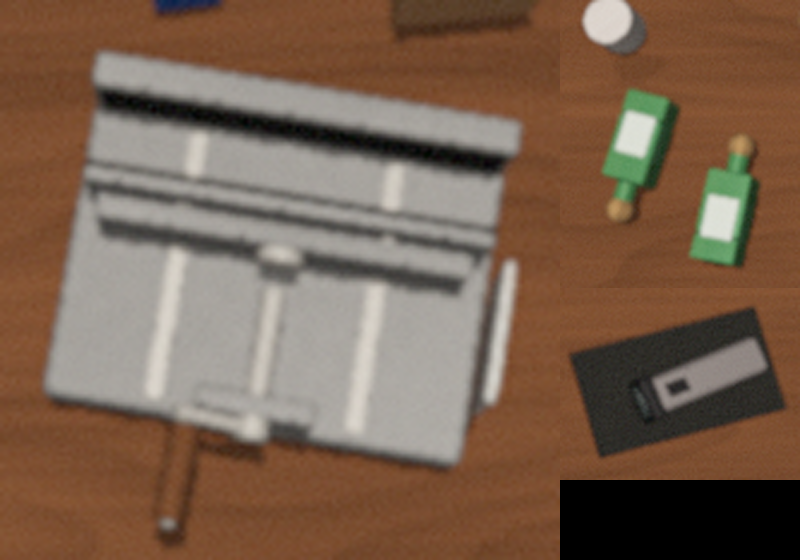

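Run:
```python
from h import *
from scipy.optimize import least_squares
C=cam("top"); f=lambda x,y:(275+x/4,145+y/4)
obs=[((-.1,.125,.04),f(48,390)),((-.1,-.125,.04),f(456,458)),((.075,.12,.09),f(102,90)),((.075,-.12,.09),f(503,155)),((-.07,-.133,.102),f(490,402)),((.01,-.133,.102),f(513,262))]
def res(p):
    r=R.from_euler("z",p[2]); return np.concatenate([proj("top",r.apply(P)+[p[0],p[1],0],C)-np.array(u) for P,u in obs])
s=least_squares(res,[.55,-.02,-.16],loss="soft_l1"); print(s.x.round(4),s.fun.round(1))
x=s.x; r=R.from_euler("z",x[2])
for n,u in (("knob far end",f(178,430)),("knob near end",f(168,525)),):
    for z in (.035,.075,.115): print(n,z,(r.inv().apply(at_z("top",u,z,C)-[x[0],x[1],0])).round(3))
for u in (f(88,185),f(495,245),f(85,165),f(490,230)): print("jaw",(r.inv().apply(at_z("top",u,.09,C)-[x[0],x[1],0])).round(3))
for n,b,st in (("A",(153.3,237),(145,266.7)),("B",(188.5,270),(195,240.8))): print(n,at_z("top",b,.04,C).round(3),at_z("top",st,.03,C).round(3))
print("scanner",at_z("top",(489,256),.004).round(3),at_z("top",(468,266),.022).round(3),"mat",at_z("top",(486,260),0).round(3))
print("label",(r.inv().apply(tri([ray("top",(397,229)),ray("scene",(246,270))])-[x[0],x[1],0])).round(3))
```

```text
[ 0.5877 -0.0552 -0.1843] [-2.3  0.2  0.3  1.2 -1.5 -1.   0.5 -0.1  0.9 -0.4  0.3  0.1]
knob far end 0.035 [-0.108  0.04   0.035]
knob far end 0.075 [-0.113  0.039  0.075]
knob far end 0.115 [-0.118  0.038  0.115]
knob near end 0.035 [-0.165  0.036  0.035]
knob near end 0.075 [-0.168  0.035  0.075]
knob near end 0.115 [-0.171  0.034  0.115]
jaw [0.016 0.114 0.09 ]
jaw [ 0.021 -0.122  0.09 ]
jaw [0.027 0.118 0.09 ]
jaw [ 0.029 -0.118  0.09 ]
A [0.53 0.4  0.04] [0.46  0.421 0.03 ]
B [0.45  0.313 0.04 ] [0.521 0.302 0.03 ]
scanner [ 0.478 -0.408  0.004] [ 0.453 -0.35   0.022] mat [ 0.469 -0.402  0.   ]
label [-0.029 -0.13   0.073]
```

```bash
cat >> h.py <<'E'
V=np.array([.5877,-.0552,0]); VY=-.1843
def vw(p): return R.from_euler("z",VY).apply(p)+V
def wv(p): return R.from_euler("z",VY).inv().apply(np.array(p)-V)
def to(P,yaw=None):
    p,r,s=pose(); x=r.apply([1,0,0]); y=np.arctan2(x[1],x[0])
    print("t",s["time_s"],"at",p.round(4),"yaw",round(y,4),"tilt",r.apply([0,0,1]).round(3),"gap",round(s["finger_gap"],4),"F",np.round(s["contact_force"],1),"j",np.round(s["joints"],2))
    if yaw is not None:
        dz=-((yaw-y+np.pi)%(2*np.pi)-np.pi); print("rot z units",round(np.degrees(dz)/30,3)); r=r*R.from_rotvec([0,0,dz])
    print("travel units",(r.inv().apply(np.array(P)-p)/.025).round(3))
E
Z='[0,0,0]'
python3 -m creep '{"travel":[[0,0,0],[0,0,0],[0,0,0],[0,0,0],[0,0,0],[0,0,0],[0,0,0],[0,0,0],[0,0,0],[0,0,0]],"rot":[[0,0,-0.272],[0,0,-0.272],[0,0,-0.272],[0,0,-0.272],[0,0,-0.272],[0,0,-0.272],[0,0,-0.272],[0,0,-0.272],[0,0,-0.272],[0,0,-0.272]],"hand":[1,1,1,1,1,1,1,1,1,1]}' 20
python3 -m creep '{"travel":[[0,0,0],[0,0,0],[0,0,0],[0,0,0],[0,0,0],[0,0,0],[0,0,0],[0,0,0],[-0.16,0.98,0],[-0.16,0.98,0]],"rot":[[0,0,-0.272],[0,0,-0.272],[0,0,-0.272],[0,0,-0.272],[0,0,-0.272],[0,0,-0.272],[0,0,-0.272],[0,0,-0.272],[0,0,0],[0,0,0]],"hand":[1,1,1,1,1,1,1,1,1,1]}'
python3 -m creep '{"travel":[[-0.16,0.98,0],[-0.16,0.98,0],[-0.16,0.98,0],[-0.16,0.98,0],[-0.16,0.98,0],[-0.16,0.98,0],[-0.16,0.98,0],[-0.16,0.98,0],[-0.16,0.98,0],[-0.16,0.98,0]],"rot":[[0,0,0],[0,0,0],[0,0,0],[0,0,0],[0,0,0],[0,0,0],[0,0,0],[0,0,0],[0,0,0],[0,0,0]],"hand":[1,1,1,1,1,1,1,1,1,1]}'
python3 -m creep '{"travel":[[-0.16,0.98,0],[-0.16,0.98,0],[-0.16,0.98,0],[-0.16,0.98,0],[-0.16,0.98,0],[-0.16,0.98,0],[-0.16,0.98,0],[-0.16,0.98,0],[-0.16,0.98,0],[-0.16,0.98,0]],"rot":[[0,0,0],[0,0,0],[0,0,0],[0,0,0],[0,0,0],[0,0,0],[0,0,0],[0,0,0],[0,0,0],[0,0,0]],"hand":[1,1,1,1,1,1,1,1,1,1]}'
python3 -m creep '{"travel":[[-0.16,0.98,0],[-0.16,0.98,0],[0,0.5,0],[0,0,0],[0,0,0],[0,0,0],[0,0,0],[0,0,0],[0,0,0],[0,0,0]],"rot":[[0,0,0],[0,0,0],[0,0,0],[0,0,0],[0,0,0],[0,0,0],[0,0,0],[0,0,0],[0,0,0],[0,0,0]],"hand":[1,1,1,1,1,1,1,1,1,1]}'
python3 - <<'E'
from h import *
to(vw([-.147,.038,.231]),2.9573); snap("wrist","w1.png")
for l in ("crank_knob","label","vise","vise_jaw"): print(l,[(round(d["confidence"],2),np.round(d["uv"]).tolist()) for d in arm.landmark_of("wrist",l)])
E
```

```text
time_s: 2.35
tool_pos: [0.2398, -0.5772, 0.2313]
ee_rot: [0.612, 0.791, 0.0, -0.0]
contact_force: [0.9, -0.3, -0.0]
finger_gap: 0.0851
gripper_force: 0.0
time_s: 3.35
tool_pos: [0.2566, -0.5304, 0.2312]
ee_rot: [0.093, 0.996, -0.0, 0.0]
contact_force: [-0.1, 0.4, 0.2]
finger_gap: 0.0853
gripper_force: 0.0
time_s: 4.35
tool_pos: [0.3411, -0.296, 0.2315]
ee_rot: [0.092, 0.996, -0.0, 0.0]
contact_force: [0.7, -0.6, 0.4]
finger_gap: 0.0852
gripper_force: 0.0
time_s: 5.35
tool_pos: [0.4253, -0.0624, 0.2315]
ee_rot: [0.092, 0.996, -0.0, 0.0]
contact_force: [0.5, -0.2, -0.4]
finger_gap: 0.0855
gripper_force: 0.0
time_s: 6.35
tool_pos: [0.4442, -0.0047, 0.2313]
ee_rot: [0.092, 0.996, -0.0, 0.0]
contact_force: [-0.5, -1.2, -0.2]
finger_gap: 0.0852
gripper_force: 0.0
t 6.35 at [ 0.4442 -0.0047  0.2313] yaw 2.9568 tilt [ 0. -0. -1.] gap 0.0852 F [-0.5 -1.2 -0.2] j [-0.16 -0.05 -0.39  1.22 -0.    0.03]
rot z units -0.001
travel units [-0.134  0.585  0.013]
crank_knob [(0.75, [339.0, 238.0])]
label [(0.4, [142.0, 112.0])]
vise [(0.71, [296.0, 338.0])]
vise_jaw [(0.47, [144.0, 114.0])]
```

View pics/w1.png

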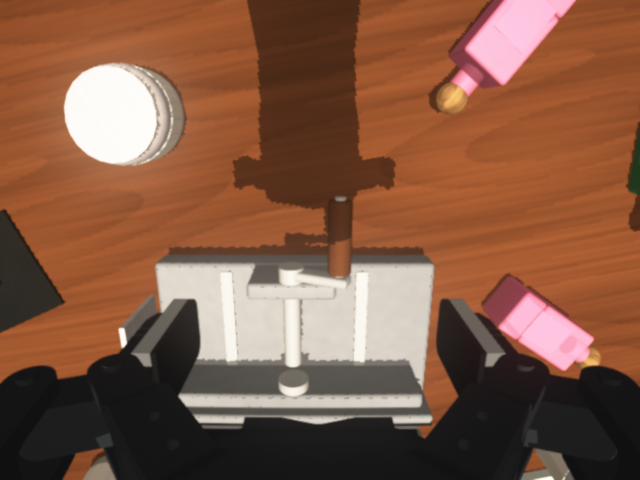

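Run:
```python
from h import *
for p,u in (((-.1,.125,.04),(433,262)),((-.1,-.125,.04),(158,262)),): print(proj("wrist",vw(p)).round(1),u)
for z in (.06,.075,.09):
    print(z,[wv(at_z("wrist",u,z)).round(3) for u in ((341,199),(340,276))])
K=lambda th:vw([-.167,-.04*np.sin(th),.075+.04*np.cos(th)])
for th in (4.3,4.5,4.7,4.9,5.1): print(th,proj("wrist",K(th)).round(1),proj("wrist",K(th)+vw([.056,0,0])-V).round(1),proj("top",K(th)).round(1))
```

```text
[432.5 258.2] (433, 262)
[149.3 258.1] (158, 262)
0.06 [array([-0.157,  0.042,  0.06 ]), array([-0.092,  0.043,  0.06 ])]
0.075 [array([-0.16 ,  0.042,  0.075]), array([-0.098,  0.042,  0.075])]
0.09 [array([-0.163,  0.041,  0.09 ]), array([-0.104,  0.041,  0.09 ])]
4.3 [333.7 185.9] [333.  253.5] [316.5 276.4]
4.5 [337.3 187.6] [336.4 256.6] [315.4 276. ]
4.7 [339.  189.4] [338. 260.] [315.  275.6]
4.9 [338.6 191.3] [337.6 263.5] [315.3 275.4]
5.1 [335.9 193.2] [335.  267.1] [316.2 275.3]
```

```bash
python3 -m creep '{"travel":[[-0.107,0.333,0],[-0.107,0.332,0],[0,0,0.876],[0,0,0.876],[0,0,0.876],[0,0,0.876],[0,0,0.876],[0,0,0.876],[0,0,0.876],[0,0,0.876]],"rot":[[0,0,0],[0,0,0],[0,0,0],[0,0,0],[0,0,0],[0,0,0],[0,0,0],[0,0,0],[0,0,0],[0,0,0]],"hand":[1,1,1,1,1,1,1,1,1,1]}' 40
python3 -m creep '{"travel":[[0,0,0],[0,0,0],[0,0,0],[0,0,0],[0,0,0],[0,0,0],[0,0,0],[0,0,0],[0,0,0],[0,0,0]],"rot":[[0,0,0],[0,0,0],[0,0,0],[0,0,0],[0,0,0],[0,0,0],[0,0,0],[0,0,0],[0,0,0],[0,0,0]],"hand":[-1,-1,-1,-1,-1,-1,-1,-1,-1,-1]}' 40
python3 - <<'E'
from h import *
to(vw([-.145,.04,.056]),2.9573); snap("top","t2.png",(280,150,140,140),4)
E
```

```text
time_s: 7.6
tool_pos: [0.4531, 0.0117, 0.0553]
ee_rot: [0.092, 0.996, 0.0, 0.0]
contact_force: [-0.4, 0.7, -0.3]
finger_gap: 0.0857
gripper_force: 0.0
time_s: 8.6
tool_pos: [0.4535, 0.0101, 0.0566]
ee_rot: [0.092, 0.996, -0.001, 0.001]
contact_force: [0.4, -4.3, 2.3]
finger_gap: 0.0167
gripper_force: 38.9
t 8.6 at [0.4535 0.0101 0.0566] yaw 2.9568 tilt [ 0.002 -0.002 -1.   ] gap 0.0167 F [ 0.4 -4.3  2.3] j [-0.12  0.14 -0.6   0.82 -0.    0.07]
rot z units -0.001
travel units [0.045 0.016 0.026]
```

View pics/t2.png

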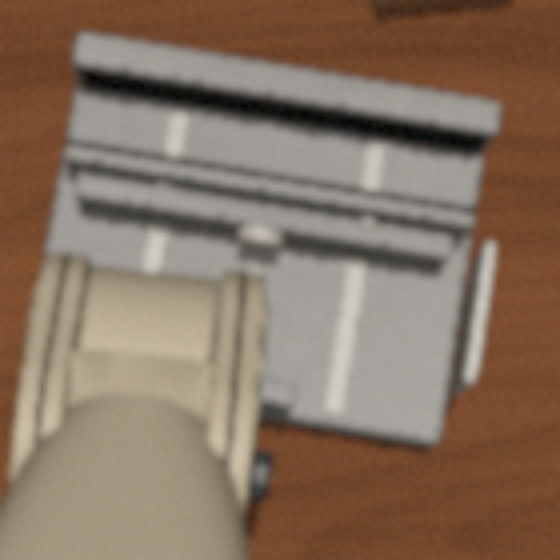

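The knob is gripped. In the enlarged top crop the jaw's two-line front edge runs from (70,150) to (475,215). Now I open it by 1.5 turns.

```bash
python3 -m creep '{"travel":[[0,-0.078,0.494],[0,-0.227,0.446],[0,-0.354,0.354],[0,-0.446,0.227],[0,-0.494,0.078],[0,-0.494,-0.078],[0,-0.446,-0.227],[0,-0.354,-0.354],[0,-0.227,-0.446],[0,-0.078,-0.494]],"rot":[[0,0,0],[0,0,0],[0,0,0],[0,0,0],[0,0,0],[0,0,0],[0,0,0],[0,0,0],[0,0,0],[0,0,0]],"hand":[-1,-1,-1,-1,-1,-1,-1,-1,-1,-1]}' 40
python3 -m creep '{"travel":[[0,0.078,-0.494],[0,0.227,-0.446],[0,0.354,-0.354],[0,0.446,-0.227],[0,0.494,-0.078],[0,0.494,0.078],[0,0.446,0.227],[0,0.354,0.354],[0,0.227,0.446],[0,0.078,0.494]],"rot":[[0,0,0],[0,0,0],[0,0,0],[0,0,0],[0,0,0],[0,0,0],[0,0,0],[0,0,0],[0,0,0],[0,0,0]],"hand":[-1,-1,-1,-1,-1,-1,-1,-1,-1,-1]}'
python3 -m creep '{"travel":[[0,-0.078,0.494],[0,-0.227,0.446],[0,-0.354,0.354],[0,-0.446,0.227],[0,-0.494,0.078],[0,-0.494,-0.078],[0,-0.446,-0.227],[0,-0.354,-0.354],[0,-0.227,-0.446],[0,-0.078,-0.494]],"rot":[[0,0,0],[0,0,0],[0,0,0],[0,0,0],[0,0,0],[0,0,0],[0,0,0],[0,0,0],[0,0,0],[0,0,0]],"hand":[-1,-1,-1,-1,-1,-1,-1,-1,-1,-1]}'
python3 - <<'E'
from h import *
to(vw([-.145,-.04,.056]),2.9573); print(wv(pose()[0])); snap("top","t3.png",(280,150,140,140),4)
E
```

```text
time_s: 9.65
tool_pos: [0.4385, -0.0659, 0.0551]
ee_rot: [0.092, 0.996, 0.003, 0.001]
contact_force: [7.6, 6.4, -10.3]
finger_gap: 0.0166
gripper_force: 42.9
time_s: 10.65
tool_pos: [0.4532, 0.0123, 0.0566]
ee_rot: [0.092, 0.996, 0.002, 0.001]
contact_force: [-1.0, 1.4, 8.7]
finger_gap: 0.0169
gripper_force: 45.0
time_s: 11.65
tool_pos: [0.4385, -0.0659, 0.0551]
ee_rot: [0.092, 0.996, 0.003, 0.001]
contact_force: [7.6, 7.3, -9.4]
finger_gap: 0.0165
gripper_force: 43.5
t 11.65 at [ 0.4385 -0.0659  0.0551] yaw 2.957 tilt [ 0.002  0.007 -1.   ] gap 0.0165 F [ 7.6  7.3 -9.4] j [-0.3   0.13 -0.62  0.82  0.01 -0.12]
rot z units -0.001
travel units [ 0.012 -0.087 -0.036]
[-0.14469526 -0.03780803  0.05512683]
```

View pics/t3.png

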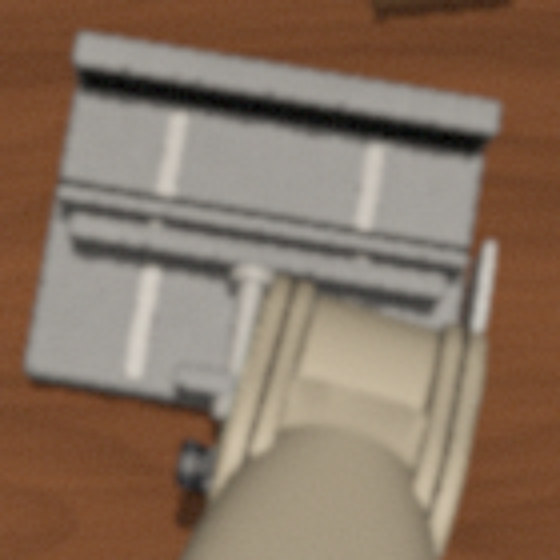

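Run:
```python
from h import *
C=cam("top")
for n,L in (("now",((65,187),(468,243))),("before",((70,148),(473,210))),("fixed",((85,75),(490,145)))):
    print(n,[wv(at_z("top",(280+x/4,150+y/4),.09,C)).round(4) for x,y in L])
```

```text
now [array([0.003 , 0.1134, 0.09  ]), array([ 0.01  , -0.1197,  0.09  ])]
before [array([0.0263, 0.1147, 0.09  ]), array([ 0.0297, -0.1197,  0.09  ])]
fixed [array([0.0707, 0.1139, 0.09  ]), array([ 0.0694, -0.1238,  0.09  ])]
```

```bash
python3 -m creep '{"travel":[[0,0.078,-0.494],[0,0.227,-0.446],[0,0.354,-0.354],[0,0.446,-0.227],[0,0.494,-0.078],[0,0.494,0.078],[0,0.446,0.227],[0,0.354,0.354],[0,0.227,0.446],[0,0.078,0.494]],"rot":[[0,0,0],[0,0,0],[0,0,0],[0,0,0],[0,0,0],[0,0,0],[0,0,0],[0,0,0],[0,0,0],[0,0,0]],"hand":[-1,-1,-1,-1,-1,-1,-1,-1,-1,-1]}'
python3 -m creep '{"travel":[[0,0,0],[0,0,0],[0,0,0],[0,0,0],[0,0,0],[0,0,-0.2],[0,0,-0.8],[0,0,-1],[0,0,-1],[0,0,-1]],"rot":[[0,0,0],[0,0,0],[0,0,0],[0,0,0],[0,0,0],[0,0,0],[0,0,0],[0,0,0],[0,0,0],[0,0,0]],"hand":[1,1,1,1,1,1,1,1,1,1]}' 20
python3 -m creep '{"travel":[[0,0,-1],[0,0,-1],[0.16,0.953,0],[0.16,0.953,0],[0.16,0.953,0],[0.16,0.953,0],[0.16,0.953,0],[0.16,0.953,0],[0.16,0.953,0],[0.16,0.953,0]],"rot":[[0,0,0],[0,0,0],[0,0,0],[0,0,0],[0,0,0],[0,0,0],[0,0,0],[0,0,0],[0,0,0],[0,0,0]],"hand":[1,1,1,1,1,1,1,1,1,1]}'
python3 -m creep '{"travel":[[0.16,0.953,0],[0.16,0.953,0],[0.16,0.953,0],[0.16,0.953,0],[0.16,0.953,0],[0.16,0.953,0],[0.16,0.953,0],[0.16,0.953,0],[0.16,0.953,0],[0,0,0]],"rot":[[0,0,0],[0,0,0],[0,0,0],[0,0,0],[0,0,0],[0,0,0],[0,0,0],[0,0,0],[0,0,0],[0,0,0]],"hand":[1,1,1,1,1,1,1,1,1,1]}'
python3 - <<'E'
from h import *
snap("wrist","w4.png")
to([.46,.421,.006],2.85)
for l in ("bottle_a","bottle_a_stopper"): print(l,[(round(d["confidence"],2),np.round(d["uv"]).tolist()) for d in arm.landmark_of("wrist",l)])
E
```

```text
time_s: 12.7
tool_pos: [0.4532, 0.0123, 0.0566]
ee_rot: [0.092, 0.996, 0.002, 0.001]
contact_force: [-1.2, 1.5, 8.9]
finger_gap: 0.0168
gripper_force: 45.4
time_s: 13.7
tool_pos: [0.4524, 0.011, 0.1575]
ee_rot: [0.092, 0.996, 0.0, 0.0]
contact_force: [-0.0, -0.2, 0.1]
finger_gap: 0.0854
gripper_force: 0.0
time_s: 14.7
tool_pos: [0.4559, 0.2052, 0.2066]
ee_rot: [0.092, 0.996, 0.0, 0.0]
contact_force: [0.5, -0.1, -0.5]
finger_gap: 0.0853
gripper_force: 0.0
time_s: 15.7
tool_pos: [0.46, 0.4241, 0.2064]
ee_rot: [0.091, 0.996, 0.001, 0.0]
contact_force: [-0.5, -0.0, -1.2]
finger_gap: 0.0854
gripper_force: 0.0
t 15.75 at [0.4597 0.4226 0.2063] yaw 2.9591 tilt [ 0.  0. -1.] gap 0.0857 F [-0.  -0.1  0.3] j [ 0.64  0.29 -0.06  1.22 -0.    0.82]
rot z units 0.208
travel units [-0.027 -0.057  8.011]
bottle_a [(0.87, [315.0, 272.0]), (0.61, [195.0, 245.0])]
bottle_a_stopper []
```

View pics/w4.png

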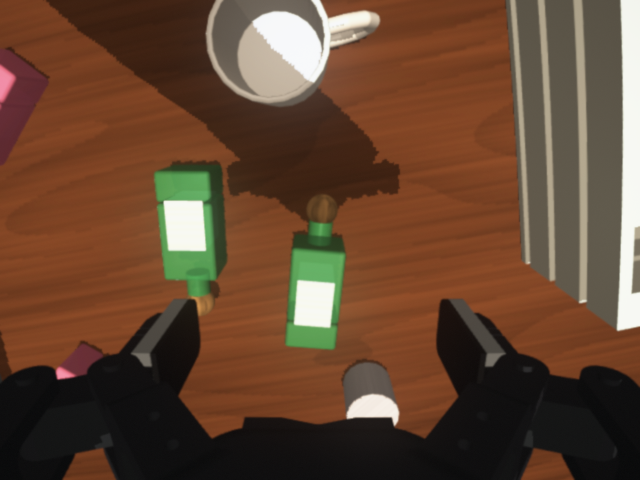

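Run:
```python
from h import *
for n,st,b in (("A",(321,207),(312,347)),("B",(203,302),(188,168))):
    s=at_z("wrist",st,.022); e=at_z("wrist",b,.044); d=s-e; a=np.arctan2(d[1],d[0]); print(n,s.round(4),e.round(4),"axis yaw",a.round(3), np.hypot(d[0],d[1]).round(3))
    if n=="A": to([s[0],s[1],.006],a)
```

```text
A [0.4629 0.4235 0.022 ] [0.5773 0.3944 0.044 ] axis yaw 2.893 0.118
t 15.85 at [0.4596 0.4211 0.2062] yaw 2.9574 tilt [-0.    -0.001 -1.   ] gap 0.0855 F [-0.7  0.2 -0.9] j [ 0.64  0.29 -0.07  1.22 -0.    0.82]
rot z units 0.124
travel units [-0.105  0.134  8.006]
B [0.5285 0.3046 0.022 ] [0.4099 0.331  0.044 ] axis yaw -0.219 0.121
```

```bash
python3 -m creep '{"travel":[[-0.105,0.134,0],[0,0,0.9],[0,0,0.9],[0,0,0.9],[0,0,0.9],[0,0,0.9],[0,0,0.9],[0,0,0.9],[0,0,0.9],[0,0,0.8]],"rot":[[0,0,0.124],[0,0,0],[0,0,0],[0,0,0],[0,0,0],[0,0,0],[0,0,0],[0,0,0],[0,0,0],[0,0,0]],"hand":[1,1,1,1,1,1,1,1,1,1]}' 20
python3 -m creep '{"travel":[[0,0,0],[0,0,0],[0,0,0],[0,0,0],[0,0,0],[0,0,0],[0,0,0],[0,0,0],[0,0,0],[0,0,0]],"rot":[[0,0,0],[0,0,0],[0,0,0],[0,0,0],[0,0,0],[0,0,0],[0,0,0],[0,0,0],[0,0,0],[0,0,0]],"hand":[-1,-1,-1,-1,-1,-1,-1,-1,-1,-1]}' 20
python3 -m creep '{"travel":[[0,0,-0.3],[0,0,-0.5],[0,0,-0.6],[0,0,-0.6],[0,0,-0.6],[0,0,-0.6],[0,0,-0.6],[0,0,-0.6],[0,0,-0.6],[0,0,-0.6]],"rot":[[0,0,0],[0,0,0],[0,0,0],[0,0,0],[0,0,0],[0,0,0],[0,0,0],[0,0,0],[0,0,0],[0,0,0]],"hand":[-1,-1,-1,-1,-1,-1,-1,-1,-1,-1]}' 20
python3 -m creep '{"travel":[[0,0,-0.7],[0,0,-0.8],[0,0,-0.8],[0,0,-0.8],[0,0,-0.5],[0,0,-0.2],[0,0,0],[0,0,0],[0,0,0],[0,0,0]],"rot":[[0,0,0],[0,0,0],[0,0,0],[0,0,0],[0,0,0],[0,0,0],[0,0,0],[0,0,0],[0,0,0],[0,0,0]],"hand":[-1,-1,-1,-1,-1,-1,-1,-1,-1,-1]}' 20
python3 - <<'E'
from h import *
a=arm.camera("wrist")[:,:,::-1]; b=arm.camera("scene")[80:320,320:560,::-1]
o=np.zeros((480,800,3),np.uint8); o[:360,:480]=cv2.resize(a,(480,360)); o[:320,480:]=cv2.resize(b,(320,320)); cv2.imwrite("pics/h5.png",o)
to(vw([.04,.05,.236]),2.9573)
E
```

```text
time_s: 16.85
tool_pos: [0.463, 0.4229, 0.0054]
ee_rot: [0.125, 0.992, -0.0, -0.0]
contact_force: [-0.5, -0.1, -0.3]
finger_gap: 0.0854
gripper_force: 0.0
time_s: 17.85
tool_pos: [0.4642, 0.4251, 0.0078]
ee_rot: [0.124, 0.992, 0.001, 0.001]
contact_force: [0.0, -0.7, 6.5]
finger_gap: 0.0244
gripper_force: 19.6
time_s: 18.85
tool_pos: [0.4619, 0.4241, 0.1467]
ee_rot: [0.124, 0.992, -0.0, -0.001]
contact_force: [-1.2, 0.1, -3.7]
finger_gap: 0.0241
gripper_force: 19.8
time_s: 19.85
tool_pos: [0.4626, 0.424, 0.2399]
ee_rot: [0.124, 0.992, -0.001, -0.001]
contact_force: [0.4, -0.4, -4.3]
finger_gap: 0.0241
gripper_force: 19.9
t 19.95 at [0.4628 0.4242 0.2403] yaw 2.8924 tilt [-0.001 -0.001 -1.   ] gap 0.0245 F [ 0.3  0.3 -5.2] j [ 0.64  0.28 -0.01  1.29  0.    0.89]
rot z units -0.124
travel units [-10.027 -15.934   0.178]
```

View pics/h5.png

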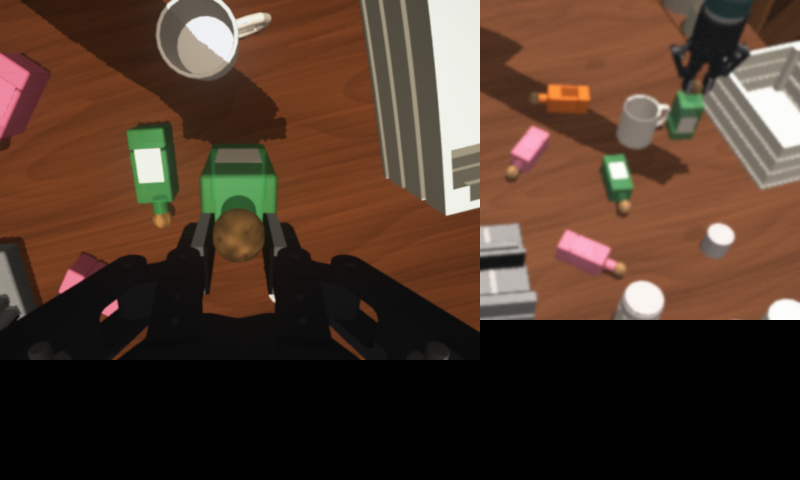

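```bash
python3 -m creep '{"travel":[[-0.18,-0.281,0],[-0.36,-0.562,0],[-0.48,-0.75,0],[-0.6,-0.937,0],[-0.6,-0.937,0],[-0.6,-0.937,0],[-0.6,-0.937,0],[-0.6,-0.937,0],[-0.6,-0.937,0],[-0.6,-0.937,0]],"rot":[[0,0,-0.124],[0,0,0],[0,0,0],[0,0,0],[0,0,0],[0,0,0],[0,0,0],[0,0,0],[0,0,0],[0,0,0]],"hand":[-1,-1,-1,-1,-1,-1,-1,-1,-1,-1]}' 20
python3 -m creep '{"travel":[[-0.6,-0.937,0],[-0.6,-0.937,0],[-0.6,-0.937,0],[-0.6,-0.937,0],[-0.6,-0.937,0],[-0.6,-0.937,0],[-0.6,-0.937,0],[-0.42,-0.656,0],[-0.24,-0.375,0],[-0.12,-0.187,0]],"rot":[[0,0,0],[0,0,0],[0,0,0],[0,0,0],[0,0,0],[0,0,0],[0,0,0],[0,0,0],[0,0,0],[0,0,0]],"hand":[-1,-1,-1,-1,-1,-1,-1,-1,-1,-1]}' 20
python3 -m creep '{"travel":[[0,0,0],[0,0,0],[0,0,0.4],[0,0,0.6],[0,0,0.6],[0,0,0.6],[0,0,0.5],[0,0,0.4],[0,0,0.3],[0,0,0.2]],"rot":[[0,0,0],[0,0,0],[0,0,0],[0,0,0],[0,0,0],[0,0,0],[0,0,0],[0,0,0],[0,0,0],[0,0,0]],"hand":[-1,-1,-1,-1,-1,-1,-1,-1,-1,-1]}' 20
python3 - <<'E'
from h import *
a=arm.camera("wrist")[:,:,::-1]; b=arm.camera("scene")[180:360,220:400,::-1]
o=np.zeros((480,800,3),np.uint8); o[:360,:480]=cv2.resize(a,(480,360)); o[:320,480:]=cv2.resize(b,(320,320)); cv2.imwrite("pics/h6.png",o)
to(vw([.044,.05,.139]),2.9573)
E
```

```text
time_s: 20.95
tool_pos: [0.5538, 0.1978, 0.2411]
ee_rot: [0.093, 0.996, -0.0, 0.0]
contact_force: [-0.1, -0.5, -3.8]
finger_gap: 0.0244
gripper_force: 20.0
time_s: 21.95
tool_pos: [0.6404, -0.015, 0.241]
ee_rot: [0.093, 0.996, 0.0, -0.0]
contact_force: [-0.8, -0.2, -3.9]
finger_gap: 0.0245
gripper_force: 20.0
time_s: 22.95
tool_pos: [0.6401, -0.014, 0.1503]
ee_rot: [0.092, 0.996, 0.0, -0.0]
contact_force: [-0.1, -0.6, -4.1]
finger_gap: 0.0243
gripper_force: 20.0
t 23.05 at [ 0.6399 -0.014   0.1504] yaw 2.9573 tilt [-0.001  0.    -1.   ] gap 0.024 F [-0.2 -0.1 -3.4] j [-0.12  0.35 -0.1   1.12  0.    0.06]
rot z units -0.0
travel units [-0.009 -0.002  0.456]
```

View pics/h6.png

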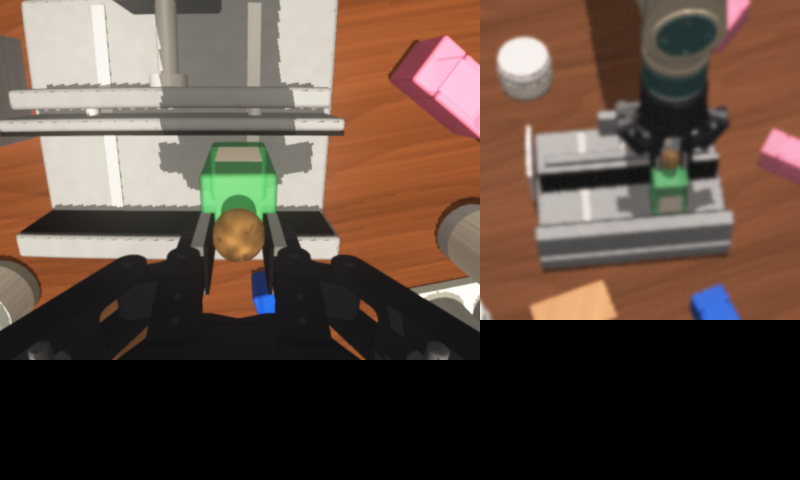

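```bash
python3 -m creep '{"travel":[[0,0,0.06],[0,0,0.06],[0,0,0.06],[0,0,0.06],[0,0,0.06],[0,0,0.06],[0,0,0.06],[0,0,0.04],[0,0,0],[0,0,0]],"rot":[[0,0,0],[0,0,0],[0,0,0],[0,0,0],[0,0,0],[0,0,0],[0,0,0],[0,0,0],[0,0,0],[0,0,0]],"hand":[-1,-1,-1,-1,-1,-1,-1,-1,-1,-1]}' 20
```

```text
time_s: 24.05
tool_pos: [0.6467, -0.0151, 0.1496]
ee_rot: [0.092, 0.996, -0.001, 0.008]
contact_force: [-3.4, 0.3, 25.2]
finger_gap: 0.0242
gripper_force: 21.8
```

Run:
```python
from h import *
im=cv2.resize(arm.camera("wrist")[:,:,::-1],(480,360)); p,r,s=pose(); print(p,s["contact_force"],wv(p))
C=cam("wrist"); o=np.zeros((480,800,3),np.uint8); o[:360,:480]=im
o[:480,480:]=cv2.resize(arm.camera("scene")[220:340,270:350,::-1],(320,480),interpolation=cv2.INTER_CUBIC)
cv2.imwrite("pics/h7.png",o)
for z in (.02,.10): pass
pv=wv(p); 
for x in (-.02,-.01,0):
  print("base robot-side edge, base offset",x,[ (proj("wrist",vw([pv[0]+x-.022,pv[1]+dy,.042]),C)*.75).round(0).tolist() for dy in (-.022,.022)],"shoulder rs",(proj("wrist",vw([pv[0]+x*.24-.022,pv[1]-.022,.13]),C)*.75).round(0))
print("jaw face top if x=.0012",(proj("wrist",vw([.0012,pv[1],.09]),C)*.75).round(0),"fixed",(proj("wrist",vw([.075,.12,.09]),C)*.75).round(0))
```

```text
[ 0.64672423 -0.01507844  0.14962486] [-4.34970789 -0.21632912 24.92145685] [0.05067202 0.05025878 0.14962486]
base robot-side edge, base offset -0.02 [[211.0, 120.0], [265.0, 120.0]] shoulder rs [197. 167.]
base robot-side edge, base offset -0.01 [[211.0, 132.0], [264.0, 132.0]] shoulder rs [198. 171.]
base robot-side edge, base offset 0 [[211.0, 144.0], [264.0, 144.0]] shoulder rs [198. 175.]
jaw face top if x=.0012 [237. 117.] fixed [333. 219.]
```

View pics/h7.png

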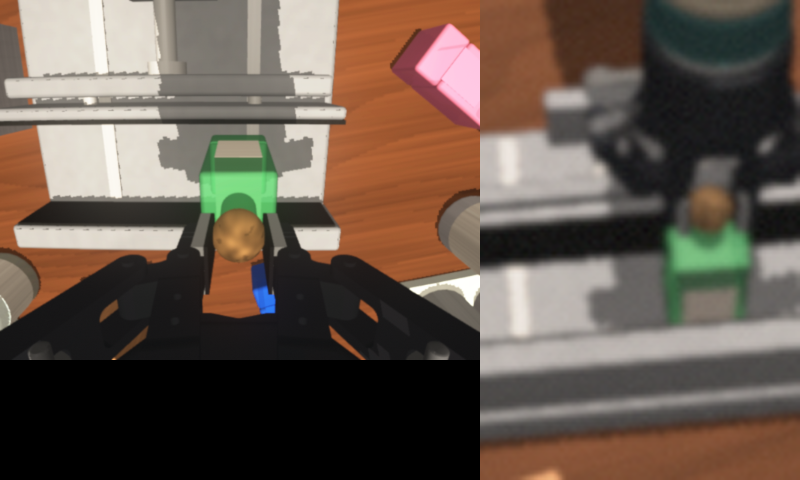

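```bash
python3 -m creep '{"travel":[[0,0,-0.1],[0,0,-0.1],[0,0,-0.1],[0,0,-0.08],[0,0,0],[0,0,0],[0,0,0],[0,0,0],[0,0,0],[0,0,0]],"rot":[[0,0,0],[0,0,0],[0,0,0],[0,0,0],[0,0,0],[0,0,0],[0,0,0],[0,0,0],[0,0,0],[0,0,0]],"hand":[-1,-1,-1,-1,-1,-1,-1,-1,-1,-1]}' 20
python3 -m creep '{"travel":[[0,0,0],[0,0,0],[0,0,0],[0,0,0],[0,0,0],[0,0,0],[0,0,0],[0,0,0],[0,0,0],[0,0,0]],"rot":[[0,0,0],[0,0,0],[0,0,0],[0,0,0],[0,0,0],[0,0,0],[0,0,0],[0,0,0],[0,0,0],[0,0,0]],"hand":[-0.3,-0.2,-0.1,0,0.2,0.5,0.8,1,1,1]}' 20
python3 -m creep '{"travel":[[0,0,-0.5],[0,0,-0.7],[0,0,-0.7],[0,0,-0.7],[0,0,-0.7],[0,0,0],[0,0,0],[0,0,0],[0,0,0],[0,0,0]],"rot":[[0,0,0],[0,0,0],[0,0,0],[0,0,0],[0,0,0],[0,0,0],[0,0,0],[0,0,0],[0,0,0],[0,0,0]],"hand":[1,1,1,1,1,1,1,1,1,1]}' 20
python3 - <<'E'
from h import *
a=arm.camera("wrist")[:,:,::-1]; b=arm.camera("scene")[180:330,240:390,::-1]
o=np.zeros((360,800,3),np.uint8); o[:360,:480]=cv2.resize(a,(480,360)); o[:320,480:]=cv2.resize(b,(320,320)); cv2.imwrite("pics/h8.png",o)
t=arm.camera("top"); 
for n in("top","wrist"): print([(round(d["confidence"],2),np.round(d["uv"]).tolist()) for d in arm.landmark_of(n,"bottle_a")])
to([.5285,.3046,.226],2.9573)
E
```

```text
time_s: 25.15
tool_pos: [0.6403, -0.014, 0.1492]
ee_rot: [0.092, 0.996, -0.0, 0.0]
contact_force: [-0.7, -0.6, 3.0]
finger_gap: 0.0243
gripper_force: 20.4
time_s: 26.15
tool_pos: [0.6403, -0.014, 0.1491]
ee_rot: [0.092, 0.996, -0.0, 0.0]
contact_force: [0.3, -0.9, 0.4]
finger_gap: 0.0855
gripper_force: 0.0
time_s: 27.15
tool_pos: [0.6396, -0.0139, 0.2305]
ee_rot: [0.092, 0.996, 0.0, -0.001]
contact_force: [0.2, -0.2, 0.5]
finger_gap: 0.0859
gripper_force: 0.0
[(0.89, [242.0, 205.0]), (0.85, [192.0, 263.0]), (0.68, [257.0, 317.0]), (0.66, [198.0, 375.0]), (0.43, [402.0, 229.0])]
[(0.82, [553.0, 133.0]), (0.66, [313.0, 220.0]), (0.61, [372.0, 376.0])]
t 27.4 at [ 0.6402 -0.014   0.2314] yaw 2.9574 tilt [-0.  0. -1.] gap 0.085 F [-0.4  0.4  0.8] j [-0.12  0.3   0.01  1.28 -0.    0.06]
rot z units 0.0
travel units [ 6.728 11.709  0.218]
```

View pics/h8.png

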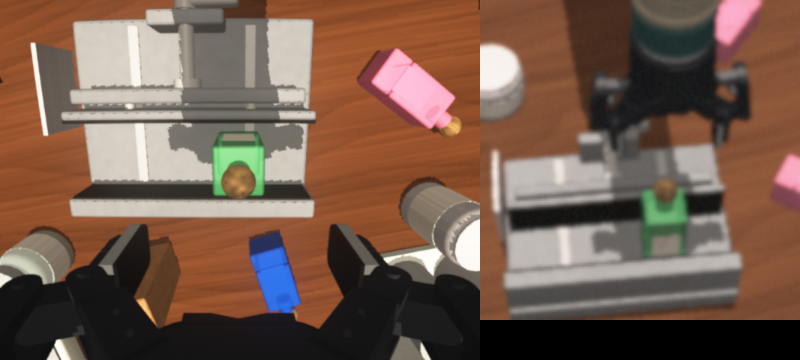

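```bash
python3 -m creep '{"travel":[[0.52,0.9,0],[0.52,0.9,0],[0.52,0.9,0],[0.52,0.9,0],[0.52,0.9,0],[0.52,0.9,0],[0.52,0.9,0],[0.52,0.9,0],[0.52,0.9,0],[0.52,0.9,0]],"rot":[[0,0,0],[0,0,0],[0,0,0],[0,0,0],[0,0,0],[0,0,0],[0,0,0],[0,0,0],[0,0,0],[0,0,0]],"hand":[1,1,1,1,1,1,1,1,1,1]}' 20
python3 -m creep '{"travel":[[0.52,0.9,0],[0.52,0.9,0],[0.49,0.9,0],[0,0,0],[0,0,0],[0,0,0],[0,0,0],[0,0,0],[0,0,0],[0,0,0]],"rot":[[0,0,0],[0,0,0],[0,0,0],[0,0,0],[0,0,0],[0,0,0],[0,0,0],[0,0,0],[0,0,0],[0,0,0]],"hand":[1,1,1,1,1,1,1,1,1,1]}' 20
python3 - <<'E'
from h import *
im=arm.camera("wrist"); cv2.imwrite("pics/w9.png",im[:,:,::-1]); C=cam("wrist")
g=im.astype(int); m=((g[:,:,1]>g[:,:,0]+25)&(g[:,:,1]>g[:,:,2]+15)).astype(np.uint8)
n,l,st,ce=cv2.connectedComponentsWithStats(m)
for i in range(1,n):
    if st[i,4]>150: print(st[i],ce[i].round(1))
print("stopper expected px",proj("wrist",[.5285,.3046,.022],C).round(1))
to([.5285,.3046,.0045],2.923)
E
```

```text
time_s: 28.4
tool_pos: [0.5533, 0.232, 0.2317]
ee_rot: [0.092, 0.996, 0.0, 0.0]
contact_force: [0.7, -0.1, 0.6]
finger_gap: 0.0855
gripper_force: 0.0
time_s: 29.4
tool_pos: [0.5286, 0.304, 0.2316]
ee_rot: [0.092, 0.996, -0.0, -0.0]
contact_force: [0.2, -0.3, 0.2]
finger_gap: 0.0852
gripper_force: 0.0
[ 292   50   57  138 4842] [319.5 114.4]
stopper expected px [317.8 197.4]
t 29.45 at [0.5286 0.3041 0.2316] yaw 2.9569 tilt [ 0. -0. -1.] gap 0.0856 F [ 0.3 -0.1  0.7] j [ 0.42  0.25 -0.06  1.26 -0.    0.6 ]
rot z units 0.065
travel units [9.000e-03 1.900e-02 9.085e+00]
```

View pics/w9.png

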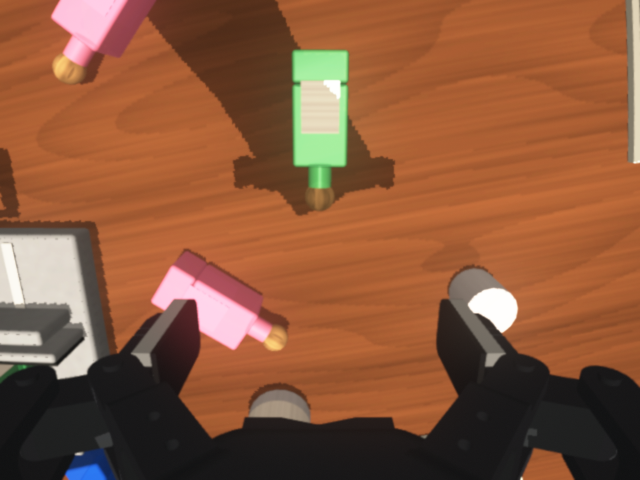

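The green bottle's stopper is at (319,197), just as predicted, with its axis along the tool's x. Pink ones are not meant.

```bash
python3 -m creep '{"travel":[[0,0,0.9],[0,0,0.95],[0,0,0.95],[0,0,0.95],[0,0,0.95],[0,0,0.95],[0,0,0.95],[0,0,0.95],[0,0,0.9],[0,0,0.63]],"rot":[[0,0,0],[0,0,0],[0,0,0],[0,0,0],[0,0,0],[0,0,0],[0,0,0],[0,0,0],[0,0,0],[0,0,0]],"hand":[1,1,1,1,1,1,1,1,1,1]}' 20
python3 -m creep '{"travel":[[0,0,0],[0,0,0],[0,0,0],[0,0,0],[0,0,0],[0,0,0],[0,0,0],[0,0,0],[0,0,0],[0,0,0]],"rot":[[0,0,0],[0,0,0],[0,0,0],[0,0,0],[0,0,0],[0,0,0],[0,0,0],[0,0,0],[0,0,0],[0,0,0]],"hand":[-1,-1,-1,-1,-1,-1,-1,-1,-1,-1]}' 20
python3 -m creep '{"travel":[[0,0,-0.3],[0,0,-0.5],[0,0,-0.6],[0,0,-0.6],[0,0,-0.6],[0,0,-0.6],[0,0,-0.6],[0,0,-0.6],[0,0,-0.6],[0,0,-0.6]],"rot":[[0,0,0],[0,0,0],[0,0,0],[0,0,0],[0,0,0],[0,0,0],[0,0,0],[0,0,0],[0,0,0],[0,0,0]],"hand":[-1,-1,-1,-1,-1,-1,-1,-1,-1,-1]}' 20
python3 -m creep '{"travel":[[0,0,-0.7],[0,0,-0.8],[0,0,-0.8],[0,0,-0.8],[0,0,-0.5],[0,0,-0.2],[0,0,0],[0,0,0],[0,0,0],[0,0,0]],"rot":[[0,0,0],[0,0,0],[0,0,0],[0,0,0],[0,0,0],[0,0,0],[0,0,0],[0,0,0],[0,0,0],[0,0,0]],"hand":[-1,-1,-1,-1,-1,-1,-1,-1,-1,-1]}' 20
python3 - <<'E'
from h import *
im=arm.camera("wrist"); cv2.imwrite("pics/w10.png",im[:,:,::-1])
g=im.astype(int); m=((g[:,:,1]>g[:,:,0]+25)&(g[:,:,1]>g[:,:,2]+15)).astype(np.uint8)
n,l,st,ce=cv2.connectedComponentsWithStats(m)
for i in range(1,n):
    if st[i,4]>150: print(st[i],ce[i].round(1))
C=cam("wrist");p,r,s=pose()
for o in (-.02,-.01,0,.01,.02): print(o,proj("wrist",p+r.apply([-o+.022,0,-.019+.118]),C).round(0),proj("wrist",p+r.apply([-o+.022,0.022,-.009+.118]),C).round(0))
to(vw([.036,-.05,.24]),2.9573)
E
```

```text
time_s: 30.45
tool_pos: [0.5277, 0.304, 0.0029]
ee_rot: [0.092, 0.996, -0.0, -0.001]
contact_force: [-0.8, 0.3, -0.4]
finger_gap: 0.0855
gripper_force: 0.0
time_s: 31.45
tool_pos: [0.5296, 0.3049, 0.006]
ee_rot: [0.092, 0.996, 0.001, 0.001]
contact_force: [-0.3, -0.7, 5.6]
finger_gap: 0.0245
gripper_force: 19.6
time_s: 32.45
tool_pos: [0.5291, 0.3043, 0.146]
ee_rot: [0.092, 0.996, 0.0, 0.001]
contact_force: [1.0, -0.0, -3.2]
finger_gap: 0.024
gripper_force: 19.8
time_s: 33.45
tool_pos: [0.5278, 0.3041, 0.2384]
ee_rot: [0.092, 0.996, -0.001, -0.001]
contact_force: [0.4, -0.2, -3.5]
finger_gap: 0.0246
gripper_force: 19.8
[ 269  209  102   88 6004] [319.3 254.2]
[   0  361   51   75 2253] [ 20.9 390.2]
-0.02 [317. 164.] [352. 162.]
-0.01 [317. 181.] [352. 178.]
0 [317. 197.] [352. 194.]
0.01 [317. 213.] [351. 210.]
0.02 [317. 229.] [351. 225.]
t 33.5 at [0.528  0.3042 0.2386] yaw 2.9573 tilt [-0.002 -0.001 -1.   ] gap 0.0244 F [ 0.4  0.6 -3.6] j [ 0.42  0.25 -0.05  1.28 -0.    0.6 ]
rot z units 0.0
travel units [ -6.421 -15.693  -0.048]
```

```bash
python3 -m creep '{"travel":[[0,-0.294,0],[0,-0.589,0],[0,-0.785,0],[0,-0.981,0],[0,-0.981,0],[0,-0.981,0],[0,-0.981,0],[0,-0.981,0],[0,-0.981,0],[0,-0.981,0]],"rot":[[0,0,0],[0,0,0],[0,0,0],[0,0,0],[0,0,0],[0,0,0],[0,0,0],[0,0,0],[0,0,0],[0,0,0]],"hand":[-1,-1,-1,-1,-1,-1,-1,-1,-1,-1]}' 20
python3 -m creep '{"travel":[[0,-0.981,0],[0,-0.981,0],[0,-0.981,0],[0,-0.981,0],[0,-0.981,0],[0,-0.981,0],[0,-0.687,0],[0,-0.392,0],[0,-0.196,0],[0,0,0]],"rot":[[0,0,0],[0,0,0],[0,0,0],[0,0,0],[0,0,0],[0,0,0],[0,0,0],[0,0,0],[0,0,0],[0,0,0]],"hand":[-1,-1,-1,-1,-1,-1,-1,-1,-1,-1]}' 20
python3 -m creep '{"travel":[[-0.4,0,0],[-0.7,0,0],[-0.9,0,0],[-0.95,0,0],[-0.95,0,0],[-0.9,0,0],[-0.7,0,0],[-0.5,0,0],[-0.34,0,0],[0,0,0]],"rot":[[0,0,0],[0,0,0],[0,0,0],[0,0,0],[0,0,0],[0,0,0],[0,0,0],[0,0,0],[0,0,0],[0,0,0]],"hand":[-1,-1,-1,-1,-1,-1,-1,-1,-1,-1]}' 20
python3 -m creep '{"travel":[[0,0,0],[0,0,0.4],[0,0,0.6],[0,0,0.6],[0,0,0.6],[0,0,0.5],[0,0,0.4],[0,0,0.25],[0,0,0],[0,0,0]],"rot":[[0,0,0],[0,0,0],[0,0,0],[0,0,0],[0,0,0],[0,0,0],[0,0,0],[0,0,0],[0,0,0],[0,0,0]],"hand":[-1,-1,-1,-1,-1,-1,-1,-1,-1,-1]}' 20
python3 -m creep '{"travel":[[0,0,0.05],[0,0,0.05],[0,0,0.05],[0,0,0.05],[0,0,0.05],[0,0,0],[0,0,0],[0,0,0],[0,0,0],[0,0,0]],"rot":[[0,0,0],[0,0,0],[0,0,0],[0,0,0],[0,0,0],[0,0,0],[0,0,0],[0,0,0],[0,0,0],[0,0,0]],"hand":[-1,-1,-1,-1,-1,-1,-1,-1,-1,-1]}' 20
python3 - <<'E'
from h import *
to(vw([.036,-.05,.139]),2.9573); print(wv(pose()[0]))
E
```

```text
time_s: 34.5
tool_pos: [0.4881, 0.0922, 0.2398]
ee_rot: [0.093, 0.996, -0.0, 0.0]
contact_force: [1.6, -0.1, -2.8]
finger_gap: 0.0241
gripper_force: 19.9
time_s: 35.5
tool_pos: [0.4561, -0.0819, 0.2397]
ee_rot: [0.093, 0.996, 0.0, 0.0]
contact_force: [0.3, 0.2, -3.1]
finger_gap: 0.0241
gripper_force: 20.0
time_s: 36.5
tool_pos: [0.6133, -0.1102, 0.2392]
ee_rot: [0.092, 0.996, 0.0, -0.0]
contact_force: [-0.3, -0.2, -3.7]
finger_gap: 0.0241
gripper_force: 20.0
time_s: 37.5
tool_pos: [0.6127, -0.1105, 0.1561]
ee_rot: [0.092, 0.996, -0.0, 0.0]
contact_force: [0.1, 0.4, -3.2]
finger_gap: 0.0244
gripper_force: 20.0
time_s: 38.5
tool_pos: [0.6124, -0.1104, 0.1497]
ee_rot: [0.092, 0.996, -0.0, 0.0]
contact_force: [-1.1, -1.2, -3.4]
finger_gap: 0.0242
gripper_force: 20.0
t 38.5 at [ 0.6124 -0.1104  0.1497] yaw 2.9573 tilt [ 0. -0. -1.] gap 0.0242 F [-1.1 -1.2 -3.4] j [-0.28  0.32 -0.14  1.11  0.   -0.1 ]
rot z units 0.0
travel units [-0.063 -0.009  0.426]
[ 0.03442515 -0.04978019  0.14966138]
```

Not yet touching; lower in small steps until the weight is carried.

```bash
python3 -m creep '{"travel":[[0,0,0.04],[0,0,0.04],[0,0,0.04],[0,0,0.04],[0,0,0],[0,0,0],[0,0,0],[0,0,0],[0,0,0],[0,0,0]],"rot":[[0,0,0],[0,0,0],[0,0,0],[0,0,0],[0,0,0],[0,0,0],[0,0,0],[0,0,0],[0,0,0],[0,0,0]],"hand":[-1,-1,-1,-1,-1,-1,-1,-1,-1,-1]}' 20
```

```text
time_s: 39.5
tool_pos: [0.6146, -0.1108, 0.148]
ee_rot: [0.092, 0.996, -0.0, 0.003]
contact_force: [1.5, 0.9, 4.8]
finger_gap: 0.0245
gripper_force: 20.6
```

```bash
python3 -m creep '{"travel":[[0,0,0.08],[0,0,0.08],[0,0,0.06],[0,0,0],[0,0,0],[0,0,-0.07],[0,0,-0.07],[0,0,-0.07],[0,0,0],[0,0,0]],"rot":[[0,0,0],[0,0,0],[0,0,0],[0,0,0],[0,0,0],[0,0,0],[0,0,0],[0,0,0],[0,0,0],[0,0,0]],"hand":[-1,-1,-1,-1,-1,-1,-1,-1,-1,-1]}' 20
python3 -m creep '{"travel":[[0,0,0],[0,0,0],[0,0,0],[0,0,0],[0,0,0],[0,0,0],[0,0,0],[0,0,0],[0,0,0],[0,0,0]],"rot":[[0,0,0],[0,0,0],[0,0,0],[0,0,0],[0,0,0],[0,0,0],[0,0,0],[0,0,0],[0,0,0],[0,0,0]],"hand":[-0.3,-0.2,-0.1,0,0.2,0.5,0.8,1,1,1]}' 20
python3 -m creep '{"travel":[[0,0,-0.5],[0,0,-0.7],[0,0,-0.7],[0,0,-0.7],[0,0,-0.7],[0,0,-0.2],[0,0,0],[0,0,0],[0,0,0],[0,0,0]],"rot":[[0,0,0],[0,0,0],[0,0,0],[0,0,0],[0,0,0],[0,0,0],[0,0,0],[0,0,0],[0,0,0],[0,0,0]],"hand":[1,1,1,1,1,1,1,1,1,1]}' 20
python3 - <<'E'
from h import *
a=arm.camera("wrist")[:,:,::-1]; b=arm.camera("scene")[180:330,240:390,::-1]
o=np.zeros((360,800,3),np.uint8); o[:360,:480]=cv2.resize(a,(480,360)); o[:320,480:]=cv2.resize(b,(320,320)); cv2.imwrite("pics/h11.png",o)
to(vw([-.145,.04,.232]),2.9573)
E
```

```text
time_s: 40.5
tool_pos: [0.6146, -0.1105, 0.1476]
ee_rot: [0.092, 0.996, 0.0, 0.003]
contact_force: [2.5, 1.7, 7.1]
finger_gap: 0.0241
gripper_force: 20.8
time_s: 41.5
tool_pos: [0.6124, -0.1104, 0.1454]
ee_rot: [0.092, 0.996, -0.0, 0.0]
contact_force: [0.4, -0.0, 0.2]
finger_gap: 0.0852
gripper_force: 0.0
time_s: 42.5
tool_pos: [0.6117, -0.1102, 0.2317]
ee_rot: [0.092, 0.996, 0.0, -0.001]
contact_force: [-0.5, -0.2, -0.7]
finger_gap: 0.0849
gripper_force: 0.0
t 42.6 at [ 0.612  -0.1103  0.232 ] yaw 2.9574 tilt [-0.001  0.    -1.   ] gap 0.0856 F [ 0.1  0.1 -0. ] j [-0.28  0.27 -0.03  1.27 -0.   -0.1 ]
rot z units 0.0
travel units [7.158 3.589 0.012]
```

View pics/h11.png

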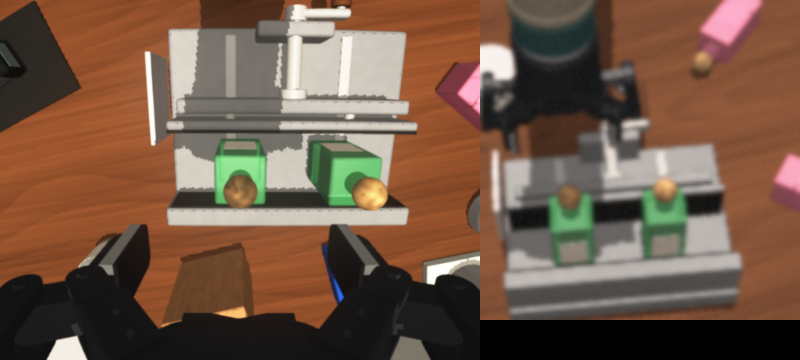

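```bash
python3 -m creep '{"travel":[[0.895,0.449,0],[0.895,0.449,0],[0.895,0.449,0],[0.895,0.449,0],[0.895,0.449,0],[0.895,0.449,0],[0.895,0.449,0],[0.895,0.449,0],[0,0,0],[0,0,0]],"rot":[[0,0,0],[0,0,0],[0,0,0],[0,0,0],[0,0,0],[0,0,0],[0,0,0],[0,0,0],[0,0,0],[0,0,0]],"hand":[1,1,1,1,1,1,1,1,1,1]}' 40
python3 -m creep '{"travel":[[0,0,0.6],[0,0,0.8],[0,0,0.8],[0,0,0.8],[0,0,0.8],[0,0,0.8],[0,0,0.8],[0,0,0.8],[0,0,0.6],[0,0,0.24]],"rot":[[0,0,0],[0,0,0],[0,0,0],[0,0,0],[0,0,0],[0,0,0],[0,0,0],[0,0,0],[0,0,0],[0,0,0]],"hand":[1,1,1,1,1,1,1,1,1,1]}' 40
python3 -m creep '{"travel":[[0,0,0],[0,0,0],[0,0,0],[0,0,0],[0,0,0],[0,0,0],[0,0,0],[0,0,0],[0,0,0],[0,0,0]],"rot":[[0,0,0],[0,0,0],[0,0,0],[0,0,0],[0,0,0],[0,0,0],[0,0,0],[0,0,0],[0,0,0],[0,0,0]],"hand":[-1,-1,-1,-1,-1,-1,-1,-1,-1,-1]}' 40
python3 - <<'E'
from h import *
p,r,s=pose(); print(wv(p),s["finger_gap"])
E
```

```text
time_s: 43.6
tool_pos: [0.4528, 0.0108, 0.2329]
ee_rot: [0.092, 0.996, -0.0, 0.0]
contact_force: [-0.1, -0.5, -0.1]
finger_gap: 0.0854
gripper_force: 0.0
time_s: 44.6
tool_pos: [0.4525, 0.0102, 0.0552]
ee_rot: [0.092, 0.996, -0.0, -0.001]
contact_force: [-0.7, 0.0, 0.4]
finger_gap: 0.0855
gripper_force: 0.0
time_s: 45.6
tool_pos: [0.4538, 0.0123, 0.0576]
ee_rot: [0.092, 0.996, 0.002, 0.001]
contact_force: [0.6, 5.1, 1.7]
finger_gap: 0.0169
gripper_force: 38.9
[-0.1440223   0.04178227  0.05760481] 0.016936576863345723
```

```bash
python3 -m creep '{"travel":[[0,-0.078,-0.494],[0,-0.227,-0.446],[0,-0.354,-0.354],[0,-0.446,-0.227],[0,-0.494,-0.078],[0,-0.494,0.078],[0,-0.446,0.227],[0,-0.354,0.354],[0,-0.227,0.446],[0,-0.078,0.494]],"rot":[[0,0,0],[0,0,0],[0,0,0],[0,0,0],[0,0,0],[0,0,0],[0,0,0],[0,0,0],[0,0,0],[0,0,0]],"hand":[-1,-1,-1,-1,-1,-1,-1,-1,-1,-1]}' 40
python3 -m creep '{"travel":[[0,0.078,0.494],[0,0.227,0.446],[0,0.354,0.354],[0,0.446,0.227],[0,0.494,0.078],[0,0.494,-0.078],[0,0.446,-0.227],[0,0.354,-0.354],[0,0.227,-0.446],[0,0.078,-0.494]],"rot":[[0,0,0],[0,0,0],[0,0,0],[0,0,0],[0,0,0],[0,0,0],[0,0,0],[0,0,0],[0,0,0],[0,0,0]],"hand":[-1,-1,-1,-1,-1,-1,-1,-1,-1,-1]}'
python3 -m creep '{"travel":[[0,-0.078,-0.494],[0,-0.227,-0.446],[0,-0.354,-0.354],[0,-0.446,-0.227],[0,-0.494,-0.078],[0,-0.494,0.078],[0,-0.446,0.227],[0,-0.354,0.354],[0,-0.227,0.446],[0,-0.078,0.494]],"rot":[[0,0,0],[0,0,0],[0,0,0],[0,0,0],[0,0,0],[0,0,0],[0,0,0],[0,0,0],[0,0,0],[0,0,0]],"hand":[-1,-1,-1,-1,-1,-1,-1,-1,-1,-1]}'
python3 -m creep '{"travel":[[0,0.078,0.494],[0,0.227,0.446],[0,0.354,0.354],[0,0.446,0.227],[0,0.494,0.078],[0,0.494,-0.078],[0,0.446,-0.227],[0,0.354,-0.354],[0,0.227,-0.446],[0,0.078,-0.494]],"rot":[[0,0,0],[0,0,0],[0,0,0],[0,0,0],[0,0,0],[0,0,0],[0,0,0],[0,0,0],[0,0,0],[0,0,0]],"hand":[-1,-1,-1,-1,-1,-1,-1,-1,-1,-1]}'
python3 -m creep '{"travel":[[0,-0.078,-0.494],[0,-0.227,-0.446],[0,-0.354,-0.354],[0,-0.446,-0.227],[0,0,0],[0,0,0],[0,0,0],[0,0,0],[0,0,0],[0,0,0]],"rot":[[0,0,0],[0,0,0],[0,0,0],[0,0,0],[0,0,0],[0,0,0],[0,0,0],[0,0,0],[0,0,0],[0,0,0]],"hand":[-1,-1,-1,-1,-1,-1,-1,-1,-1,-1]}'
python3 - <<'E'
from h import *
p,r,s=pose(); v=wv(p)-[0,0,.056]; print(v,"theta",np.arctan2(-v[1],v[2]))
t=arm.camera("top")[150:290,280:420,::-1];b=arm.camera("scene")[180:330,240:390,::-1]
cv2.imwrite("pics/h12.png",np.hstack([cv2.resize(t,(400,400)),cv2.resize(b,(400,400))]))
for n in ("top",):
  for l in ("scanner","scanner_window"): print(l,[(round(d["confidence"],2),np.round(d["uv"]).tolist()) for d in arm.landmark_of(n,l)])
E
```

```text
time_s: 46.6
tool_pos: [0.4393, -0.0662, 0.0577]
ee_rot: [0.092, 0.996, 0.003, 0.001]
contact_force: [1.3, 8.0, 6.4]
finger_gap: 0.0164
gripper_force: 43.7
time_s: 47.6
tool_pos: [0.4536, 0.0124, 0.0564]
ee_rot: [0.091, 0.996, 0.002, 0.001]
contact_force: [4.4, 1.2, -10.2]
finger_gap: 0.0167
gripper_force: 42.6
time_s: 48.6
tool_pos: [0.4393, -0.0662, 0.058]
ee_rot: [0.092, 0.996, 0.003, 0.001]
contact_force: [2.2, 10.0, 7.5]
finger_gap: 0.0163
gripper_force: 44.3
time_s: 49.6
tool_pos: [0.4536, 0.0125, 0.0566]
ee_rot: [0.091, 0.996, 0.002, 0.0]
contact_force: [5.2, 2.2, -10.4]
finger_gap: 0.0166
gripper_force: 42.8
time_s: 50.6
tool_pos: [0.4479, -0.0189, 0.0938]
ee_rot: [0.093, 0.996, -0.002, 0.0]
contact_force: [6.5, -6.2, -15.5]
finger_gap: 0.0164
gripper_force: 42.1
[-0.14405165  0.01007654  0.03783742] theta -0.2602707386344266
scanner [(0.84, [489.0, 258.0])]
scanner_window [(0.58, [471.0, 264.0]), (0.33, [386.0, 183.0])]
```

View pics/h12.png

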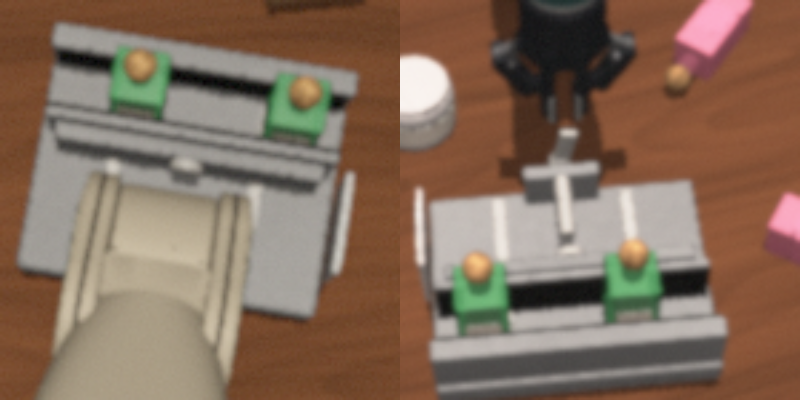

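```bash
python3 -m creep '{"travel":[[0,0,0],[0,0,0],[0,0,0],[0,0,0],[0,0,0],[0,0,-0.4],[0,0,-0.8],[0,0,-1],[0,0,-1],[0,0,-1]],"rot":[[0,0,0],[0,0,0],[0,0,0],[0,0,0],[0,0,0],[0,0,0],[0,0,0],[0,0,0],[0,0,0],[0,0,0]],"hand":[1,1,1,1,1,1,1,1,1,1]}' 40
python3 -m creep '{"travel":[[0,0,-1],[0,0,-1],[0,0,0],[0,0,0],[0,0,0],[0,0,0],[0,0,0],[0,0,0],[0,0,0],[0,0,0]],"rot":[[0,0,0],[0,0,0],[0,0,0.261],[0,0,0.261],[0,0,0.261],[0,0,0.261],[0,0,0.261],[0,0,0.261],[0,0,0.261],[0,0,0]],"hand":[1,1,1,1,1,1,1,1,1,1]}'
python3 - <<'E'
from h import *
to([.478,-.408,.25],2.0)
E
```

```text
time_s: 51.8
tool_pos: [0.4477, -0.0164, 0.2016]
ee_rot: [0.092, 0.996, 0.0, 0.0]
contact_force: [0.2, 0.1, -0.3]
finger_gap: 0.0853
gripper_force: 0.0
time_s: 52.8
tool_pos: [0.4478, -0.0165, 0.2506]
ee_rot: [0.54, 0.842, 0.0, 0.0]
contact_force: [0.5, 0.8, -0.5]
finger_gap: 0.0854
gripper_force: 0.0
t 52.8 at [ 0.4478 -0.0165  0.2506] yaw 2.0011 tilt [ 0.001 -0.    -1.   ] gap 0.0854 F [ 0.5  0.8 -0.5] j [-0.18 -0.05 -0.36  1.27  0.    0.96]
rot z units 0.002
travel units [-14.744  -5.42    0.029]
```

```bash
python3 -m creep '{"travel":[[-0.98,-0.36,0],[-0.98,-0.36,0],[-0.98,-0.36,0],[-0.98,-0.36,0],[-0.98,-0.36,0],[-0.98,-0.36,0],[-0.98,-0.36,0],[-0.98,-0.36,0],[-0.98,-0.36,0],[-0.98,-0.36,0]],"rot":[[0,0,0],[0,0,0],[0,0,0],[0,0,0],[0,0,0],[0,0,0],[0,0,0],[0,0,0],[0,0,0],[0,0,0]],"hand":[1,1,1,1,1,1,1,1,1,1]}'
python3 -m creep '{"travel":[[-0.98,-0.36,0],[-0.98,-0.36,0],[-0.98,-0.36,0],[-0.98,-0.36,0],[-0.98,-0.36,0],[0,0,0],[0,0,0],[0,0,0],[0,0,0],[0,0,0]],"rot":[[0,0,0],[0,0,0],[0,0,0],[0,0,0],[0,0,0],[0,0,0],[0,0,0],[0,0,0],[0,0,0],[0,0,0]],"hand":[1,1,1,1,1,1,1,1,1,1]}'
python3 - <<'E'
from h import *
snap("wrist","w13.png"); to([.478,-.408,.25],2.0)
for l in ("scanner","scanner_window","mat"): print(l,[(round(d["confidence"],2),np.round(d["uv"]).tolist(),at_z("wrist",d["uv"],{"scanner":.004,"scanner_window":.022,"mat":0}[l]).round(4)) for d in arm.landmark_of("wrist",l)])
E
```

```text
time_s: 53.8
tool_pos: [0.4681, -0.2778, 0.2504]
ee_rot: [0.539, 0.843, 0.0, 0.0]
contact_force: [0.0, 0.6, -0.0]
finger_gap: 0.0852
gripper_force: 0.0
time_s: 54.8
tool_pos: [0.4783, -0.406, 0.2501]
ee_rot: [0.539, 0.842, 0.0, 0.0]
contact_force: [-0.4, -0.4, -0.1]
finger_gap: 0.0853
gripper_force: 0.0
t 54.85 at [ 0.4783 -0.4061  0.2501] yaw 2.0019 tilt [ 0. -0. -1.] gap 0.0856 F [-0.1  0.2  0.1] j [-0.81  0.27  0.01  1.31  0.    0.33]
rot z units 0.004
travel units [-0.064 -0.044  0.004]
scanner [(0.84, [315.0, 196.0], array([ 0.4792, -0.4106,  0.004 ]))]
scanner_window [(0.96, [318.0, 125.0], array([ 0.4535, -0.3482,  0.022 ]))]
mat []
```

View pics/w13.png

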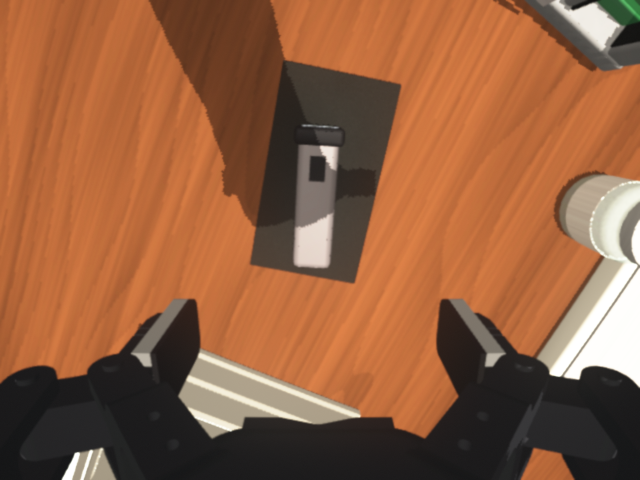

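Run:
```python
from h import *
C=cam("wrist")
f=at_z("wrist",(320.5,125),.038,C); b=at_z("wrist",(312,265),.034,C); d=f-b; yaw=np.arctan2(d[1],d[0]); print("front",f.round(4),"rear",b.round(4),"len",np.hypot(*d[:2]),"yaw",yaw)
m=[at_z("wrist",u,.004,C) for u in ((285,60),(400,85),(355,283),(250,265))]; mc=np.mean(m,0); md=(m[0]+m[1]-m[2]-m[3]); my=np.arctan2(md[1],md[0]); print("mat",mc.round(4),"yaw",my.round(3))
o=b+.0645*d/np.linalg.norm(d)*1; print("scanner origin",o.round(4),"in mat",R.from_euler("z",my).inv().apply(o-mc).round(4))
to([.479,-.4095,.009],yaw)
```

```text
front [ 0.4551 -0.3474  0.038 ] rear [ 0.5015 -0.4671  0.034 ] len 0.12840341415306866 yaw 1.9403095237114463
mat [ 0.4779 -0.3939  0.004 ] yaw 1.808
scanner origin [ 0.4782 -0.407   0.036 ] in mat [-0.0129  0.0029  0.032 ]
t 55.0 at [ 0.4783 -0.4065  0.25  ] yaw 2.0013 tilt [ 0. -0. -1.] gap 0.0854 F [-0.1 -0.1  0.1] j [-0.81  0.27  0.01  1.31 -0.    0.33]
rot z units 0.116
travel units [-0.121 -0.018  9.641]
```

```bash
python3 -m creep '{"travel":[[-0.11,-0.02,0.9],[0,0,1],[0,0,1],[0,0,1],[0,0,1],[0,0,1],[0,0,1],[0,0,1],[0,0,1],[0,0,0.7]],"rot":[[0,0,0.107],[0,0,0],[0,0,0],[0,0,0],[0,0,0],[0,0,0],[0,0,0],[0,0,0],[0,0,0],[0,0,0]],"hand":[1,1,1,1,1,1,1,1,1,1]}' 40
python3 -m creep '{"travel":[[0,0,0],[0,0,0],[0,0,0],[0,0,0],[0,0,0],[0,0,0],[0,0,0],[0,0,0],[0,0,0],[0,0,0]],"rot":[[0,0,0],[0,0,0],[0,0,0],[0,0,0],[0,0,0],[0,0,0],[0,0,0],[0,0,0],[0,0,0],[0,0,0]],"hand":[-1,-1,-1,-1,-1,-1,-1,-1,-1,-1]}' 50
python3 -m creep '{"travel":[[0,0,-0.3],[0,0,-0.5],[0,0,-0.5],[0,0,-0.5],[0,0,-0.5],[0,0,-0.3],[0,0,0],[0,0,0],[0,0,0],[0,0,0]],"rot":[[0,0,0],[0,0,0],[0,0,0],[0,0,0],[0,0,0],[0,0,0],[0,0,0],[0,0,0],[0,0,0],[0,0,0]],"hand":[-1,-1,-1,-1,-1,-1,-1,-1,-1,-1]}' 50
python3 - <<'E'
from h import *
arm.camera("top");arm.camera("scene")
for n in ("top","scene"): print(n,[(round(d["confidence"],2),np.round(d["uv"]).tolist()) for d in arm.landmark_of(n,"scanner_window")],[(round(d["confidence"],2),np.round(d["uv"]).tolist()) for d in arm.landmark_of(n,"label")])
to(vw([-.03,-.2995,.062]),1.3865)
E
```

```text
time_s: 56.0
tool_pos: [0.4783, -0.4088, 0.0081]
ee_rot: [0.563, 0.826, 0.0, -0.001]
contact_force: [-0.1, -0.5, 0.7]
finger_gap: 0.0851
gripper_force: 0.0
time_s: 57.0
tool_pos: [0.4802, -0.4108, 0.0118]
ee_rot: [0.563, 0.826, -0.0, 0.002]
contact_force: [0.6, 0.5, 5.7]
finger_gap: 0.0354
gripper_force: 52.8
time_s: 58.0
tool_pos: [0.4784, -0.409, 0.074]
ee_rot: [0.563, 0.826, 0.0, -0.001]
contact_force: [0.5, 0.1, -1.2]
finger_gap: 0.0349
gripper_force: 51.9
top [(0.59, [474.0, 264.0])] [(0.63, [400.0, 231.0]), (0.34, [382.0, 314.0])]
scene [(0.9, [171.0, 260.0])] [(0.56, [248.0, 271.0])]
t 58.3 at [ 0.4789 -0.4095  0.0747] yaw 1.9446 tilt [-0.  0. -1.] gap 0.035 F [ 1.2 -0.2 -1.5] j [-0.81  0.4  -0.2   0.97  0.    0.39]
rot z units 1.066
travel units [2.749 0.482 0.508]
```

```bash
python3 -m creep '{"travel":[[0,0,0],[0,0,0],[0,0,0],[0,0,0],[0.55,0.1,0.08],[0.55,0.1,0.08],[0.55,0.1,0.08],[0.55,0.1,0.08],[0.55,0.08,0.07],[0,0,0]],"rot":[[0,0,0.267],[0,0,0.267],[0,0,0.266],[0,0,0.266],[0,0,0],[0,0,0],[0,0,0],[0,0,0],[0,0,0],[0,0,0]],"hand":[-1,-1,-1,-1,-1,-1,-1,-1,-1,-1]}' 50
python3 - <<'E'
from h import *
snap("scene","s14.png",(100,180,220,165),3); arm.camera("top")
lab=vw([-.03,-.133,.075]); p,r,s=pose(); print("pred label in window:",(r.inv().apply(lab-p)).round(4))
to(vw([-.03,-.2995,.065]),1.3865)
W={n:arm.landmark_of(n,"scanner_window") for n in ("top","scene")};O={n:arm.landmark_of(n,"scanner") for n in ("top","scene")}
for D,nm in ((W,"window"),(O,"origin")):
    print(nm,[(n,round(D[n][0]["confidence"],2),np.round(D[n][0]["uv"])) for n in D if D[n]])
    if all(D.values()): print(wv(tri([ray(n,D[n][0]["uv"]) for n in D])).round(4))
E
```

```text
time_s: 59.3
tool_pos: [0.5035, -0.3414, 0.0646]
ee_rot: [0.768, 0.64, 0.0, -0.001]
contact_force: [0.4, 0.9, -1.5]
finger_gap: 0.0347
gripper_force: 52.0
pred label in window: [ 0.166   0.     -0.0099]
t 59.4 at [ 0.5036 -0.3437  0.0652] yaw 1.3878 tilt [-0.    -0.001 -1.   ] gap 0.035 F [-0.1 -0.3 -2.4] j [-0.7   0.38 -0.26  0.93 -0.    1.05]
rot z units 0.003
travel units [-0.019 -0.007  0.006]
window [('top', 0.61, array([441., 239.])), ('scene', 0.68, array([274., 376.]))]
[ 0.0631 -0.1975 -0.2843]
origin [('top', 0.62, array([471., 245.])), ('scene', 0.88, array([178., 277.]))]
[-0.0344 -0.2994  0.0598]
```

View pics/s14.png

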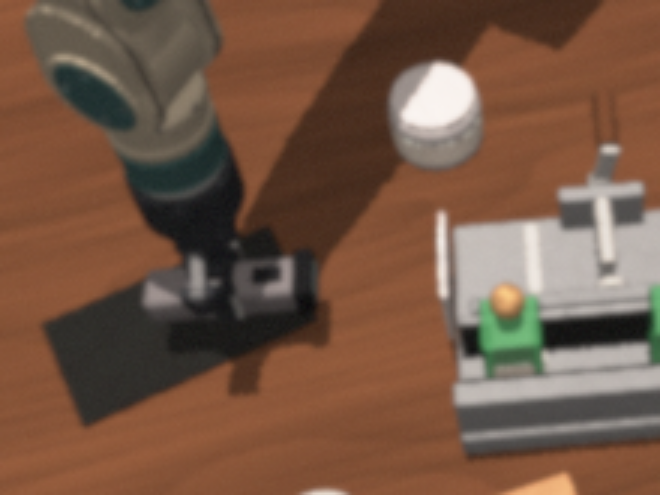

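The scanner points squarely at the label plate, whose edge is at (443,250) in the crop. Hold it there, then take it back.

```bash
python3 -m creep '{"travel":[[0,0,0],[0,0,0],[0,0,0],[0,0,0],[0,0,0],[0,0,0],[0,0,0],[0,0,0],[0,0,0],[0,0,0]],"rot":[[0,0,0],[0,0,0],[0,0,0],[0,0,0],[0,0,0],[0,0,0],[0,0,0],[0,0,0],[0,0,0],[0,0,0]],"hand":[-1,-1,-1,-1,-1,-1,-1,-1,-1,-1]}' 50
python3 -m creep '{"travel":[[0,0,0],[0,0,0],[0,0,0],[0,0,0],[0,0,0],[0,0,0],[0,0,0],[0,0,0],[0,0,0],[0,0,0]],"rot":[[0,0,0],[0,0,0],[0,0,0],[0,0,0],[0,0,0],[0,0,0],[0,0,0],[0,0,0],[0,0,0],[0,0,0]],"hand":[-1,-1,-1,-1,-1,-1,-1,-1,-1,-1]}' 50
python3 -m creep '{"travel":[[0,0,0],[0,0,0],[0,0,0],[0,0,0],[0,0,0],[0,0,0],[0,0,0],[0,0,0],[0,0,0],[0,0,0]],"rot":[[0,0,0],[0,0,0],[0,0,0],[0,0,0],[0,0,0],[0,0,0],[0,0,0],[0,0,0],[0,0,0],[0,0,0]],"hand":[-1,-1,-1,-1,-1,-1,-1,-1,-1,-1]}' 50
python3 -m creep '{"travel":[[-0.55,-0.1,-0.08],[-0.55,-0.1,-0.08],[-0.55,-0.1,-0.08],[-0.55,-0.1,-0.08],[-0.55,-0.08,-0.07],[0,0,0],[0,0,0],[0,0,0],[0,0,0],[0,0,0]],"rot":[[0,0,0],[0,0,0],[0,0,0],[0,0,0],[0,0,0],[0,0,-0.267],[0,0,-0.267],[0,0,-0.266],[0,0,-0.266],[0,0,0]],"hand":[-1,-1,-1,-1,-1,-1,-1,-1,-1,-1]}' 50
python3 - <<'E'
from h import *
to([.4784,-.409,.0115],1.9446)
E
```

```text
time_s: 60.6
tool_pos: [0.5034, -0.3442, 0.0651]
ee_rot: [0.769, 0.639, -0.0, 0.0]
contact_force: [0.6, -0.8, -1.4]
finger_gap: 0.0349
gripper_force: 52.0
time_s: 61.6
tool_pos: [0.5033, -0.3442, 0.0651]
ee_rot: [0.769, 0.639, -0.0, -0.0]
contact_force: [0.1, 0.4, -2.2]
finger_gap: 0.0351
gripper_force: 52.0
time_s: 62.6
tool_pos: [0.5033, -0.3442, 0.0651]
ee_rot: [0.769, 0.639, -0.0, 0.0]
contact_force: [-0.3, 0.1, -1.5]
finger_gap: 0.035
gripper_force: 52.0
time_s: 63.6
tool_pos: [0.4786, -0.4105, 0.075]
ee_rot: [0.564, 0.826, -0.0, 0.0]
contact_force: [0.2, -0.3, -1.2]
finger_gap: 0.0345
gripper_force: 51.9
t 63.6 at [ 0.4786 -0.4105  0.075 ] yaw 1.9438 tilt [ 0. -0. -1.] gap 0.0345 F [ 0.2 -0.3 -1.2] j [-0.81  0.4  -0.2   0.97 -0.    0.39]
rot z units -0.002
travel units [0.058 0.013 2.538]
```

```bash
python3 -m creep '{"travel":[[0,0,0.4],[0,0,0.5],[0,0,0.5],[0,0,0.4],[0,0,0.3],[0,0,0.2],[0,0,0.1],[0,0,0.1],[0,0,0.05],[0,0,0]],"rot":[[0,0,0],[0,0,0],[0,0,0],[0,0,0],[0,0,0],[0,0,0],[0,0,0],[0,0,0],[0,0,0],[0,0,0]],"hand":[-1,-1,-1,-1,-1,-1,-1,-1,-1,-1]}' 50
```

```text
time_s: 64.6
tool_pos: [0.4793, -0.4098, 0.0118]
ee_rot: [0.563, 0.826, -0.0, 0.0]
contact_force: [-0.0, 1.1, 0.9]
finger_gap: 0.0351
gripper_force: 52.1
```

Seated (the 2 N load is carried). Open and retreat upward.

```bash
python3 -m creep '{"travel":[[0,0,0],[0,0,0],[0,0,0],[0,0,0],[0,0,0],[0,0,0],[0,0,0],[0,0,0],[0,0,0],[0,0,0]],"rot":[[0,0,0],[0,0,0],[0,0,0],[0,0,0],[0,0,0],[0,0,0],[0,0,0],[0,0,0],[0,0,0],[0,0,0]],"hand":[-0.1,0,0.2,0.5,0.8,1,1,1,1,1]}' 50
python3 -m creep '{"travel":[[0,0,-0.5],[0,0,-0.8],[0,0,-1],[0,0,-1],[0,0,-1],[0,0,-1],[0,0,-1],[0,0,-1],[0,0,-1],[0,0,-0.8]],"rot":[[0,0,0],[0,0,0],[0,0,0],[0,0,0],[0,0,0],[0,0,0],[0,0,0],[0,0,0],[0,0,0],[0,0,0]],"hand":[1,1,1,1,1,1,1,1,1,1]}' 50
python3 - <<'E'
from h import *
to([.478,-.409,.23])
for n in ("wrist","top","scene"): arm.camera(n)
for l,z in (("scanner",.004),("scanner_window",.022)): print(l,[(round(d["confidence"],2),at_z("wrist",d["uv"],z).round(4)) for d in arm.landmark_of("wrist",l)])
im=arm.camera("top").astype(int); m=((im[:,:,1]>im[:,:,0]+25)&(im[:,:,1]>im[:,:,2]+15)).astype(np.uint8)
n,l,st,ce=cv2.connectedComponentsWithStats(m)
for i in range(1,n):
    if st[i,4]>60: print("green",st[i],ce[i].round(1))
C=cam("top"); print("expected base/shoulder px",[proj("top",vw([.053,y,z]),C).round(1) for y in (.05,-.05) for z in (.04,.13)])
print("jaw",[(round(d["confidence"],2),wv(at_z("top",d["uv"],.0)).round(3)) for d in arm.landmark_of("top","vise_jaw")])
E
```

```text
time_s: 65.6
tool_pos: [0.479, -0.4095, 0.0111]
ee_rot: [0.563, 0.826, 0.0, 0.0]
contact_force: [0.1, -0.5, -0.2]
finger_gap: 0.0854
gripper_force: 0.0
time_s: 66.6
tool_pos: [0.4792, -0.4098, 0.2416]
ee_rot: [0.563, 0.826, -0.0, 0.001]
contact_force: [0.4, 0.3, -0.4]
finger_gap: 0.0848
gripper_force: 0.0
t 66.6 at [ 0.4792 -0.4098  0.2416] yaw 1.9447 tilt [ 0.002 -0.002 -1.   ] gap 0.0848 F [ 0.4  0.3 -0.4] j [-0.81  0.28 -0.    1.29 -0.    0.39]
travel units [ 0.051 -0.035  0.464]
scanner [(0.86, array([ 0.4803, -0.4073,  0.004 ]))]
scanner_window [(0.57, array([ 0.4546, -0.3448,  0.022 ]))]
green [318 166  22  26 287] [328.6 179.2]
green [373 176  23  24 298] [383.1 188.3]
expected base/shoulder px [array([326.9, 186. ]), array([327.3, 175.8]), array([367.9, 192.9]), array([371.5, 183.2])]
jaw [(0.62, array([0.035, 0.006, 0.   ]))]
```

Run:
```python
from h import *
for u in ((328.6,179.2),(383.1,188.3)): print(wv(at_z("top",u,.1)).round(3))
im=arm.camera("scene").astype(int); m=((im[:,:,1]>im[:,:,0]+25)&(im[:,:,1]>im[:,:,2]+15)).astype(np.uint8)
n,l,st,ce=cv2.connectedComponentsWithStats(m)
for i in range(1,n):
    if st[i,4]>60: print("green",st[i],ce[i].round(1))
for y in (.045,-.07): print([proj("scene",vw([.053,y,z])).round(1) for z in (.042,.13,.158)])
```

```text
[0.054 0.047 0.1  ]
[ 0.054 -0.08   0.1  ]
green [316 274  23  27 372] [326.2 286.7]
green [259 279  22  26 361] [269.9 291.3]
[array([323.1, 300. ]), array([324. , 280.5]), array([324.3, 273.8])]
[array([274.4, 304.3]), array([272.2, 285. ]), array([271.4, 278.3])]
```

```bash
python3 -c "
from workcell import arm; print(arm.sign_off())"
```

```text
the job is handed in; nothing more can be done
None
```

I handed the job in at about 67 s: both green bottles (only two were there) stand clamped in the vise, the label was scanned with a hold of about 3 s, and the scanner lies flat on its mat. `sign_off()` returned no verdict. Bottle B was shifted about 3 cm along the bed before clamping but is still inside the limits.

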